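# Clear the copy stage and float its lift

### The job

The photo session is over. Swing the green door of the specimen cabinet wide open, put every find from the copy stage away inside the cabinet, and shut the door fully. Only when the finds are stowed and the door is shut, push the red-knobbed hydraulic lever of the lift past its stiff detent into the float notch at the green marks and leave it there; leave the lens, the jar and the label box where they stand.

Things in the scene. Friction and masses are not known exactly. Their poses are not given: they have to be found in the camera images.
- stage: Copy-stand lift stage: a dark grey glass plate in a steel frame, let into the bench, 280 mm (its x) x 260 mm (its y), standing 8 mm above the bench. Origin: centre of its underside, on the bench. The finds start on it. It does not move.
- cabinet: Low white specimen cabinet, fixed. 216 x 216 mm; blue-grey floor 20 mm above the bench; 8 mm white walls at its +x, +y, -y up to 70 mm above the bench, at its -x only a sill up to 36 mm; inside 200 x 200 mm. Front (-x) and whole roof belong to the green door: with it open the cabinet is open above and in front. Origin: centre of the underside, on the bench; x from front to back, z up.
- door (a joint): Angle of the cabinet's green wrap-over door, front panel and flat roof in one (roof 72 to 80 mm above the bench): 0 rad shut, grows as it opens, at most 1.9. Upright hinge at the cabinet's -x, +y corner; opens clockwise seen from above, out to the cabinet's -x. About 1 N at the handle moves it and it stays where left. Open a quarter turn, the roof lies over the bench in front of the cabinet.
- door_handle (a point): Grip point of the door handle, an upright round steel post 14 mm across, free at its top, its axis 40 mm in front of the green panel, from 32 to 105 mm above the bench; one arm joins it to the panel 37 mm above the bench. The point is on the axis, 85 mm above the bench, 186 mm from the hinge axis in plan. Moves with the door; its x axis points square to the panel.
- door_hinge (a point): Point on the hinge axis of the door (upright), 50 mm above the bench; its x axis turns with the door and points from front to back when shut.
- bone_long: Pale long bone, 80 mm along its x, ends 34 mm wide and 22 mm high, shaft 17 mm thick at mid-length, 50 g. Origin: centre of its underside; the middle of the shaft is 11 mm above it along its z. May be absent.
- bone_mid: Brown long bone, 72 mm along its x, otherwise as the long one. May be absent.
- bone_short: Pale short bone, 66 mm along its x, otherwise as the long one. May be absent.
- flint: Dark grey flint tool with a pale spot on top, 66 mm along its x, 30 mm wide, 22 mm high, 80 g. Origin: centre of its underside; its middle is 11 mm above it along its z. May be absent.
- sherd: Brick-red pottery sherd with three pale bands, 64 mm along its x, 28 mm wide (22 mm on top), 22 mm high, 60 g. Origin: centre of its underside; its middle is 11 mm above it along its z. May be absent.
- float_lever (a joint): Angle of the hydraulic lever (steel rod, red ball knob) on the grey valve block: 0 rad upright, positive leaning to the block's end with green marks. Runs -0.4 to 0.55. Stays where left; about 2 N at the knob moves it, but from about 0.18 to 0.35 (yellow marks) a sprung detent needs about 11 N; past 0.35 it snaps on to the float notch at 0.52.
- lever_knob (a point): Centre of the lever's red ball knob, 34 mm across, 130 mm from the pivot axis. It moves with the lever.
- lever_pivot (a point): Middle of the lever's level pivot axis, 70 mm above the bench, in the middle of the top of the valve block (100 x 70 x 70 mm; two thin cheeks beside the rod stand 10 mm higher). Its x axis is level and points the way the knob goes as the joint grows; its y axis is the pivot axis. The block does not move.
- lens: Black camera lens standing on end, 72 mm across, 85 mm high. Origin: centre of its underside. Bystander.
- jar: Jar with white cap, 60 mm across, 90 mm high. Origin: centre of its underside. Bystander.
- label_box: Cardboard box of labels, 90 x 120 x 50 mm. Origin: centre of its underside. Bystander.
Mind the look-alikes: they are no part of the job. Leave any purple or yellow look-alike of the bone_long alone. What is shaped like the bone_mid but purple is not meant.

How it is judged:
By the outcome, as a careful person would: the job done as asked, in the order asked, and still so for the second after the job is handed in, with the robot touching nothing.
Of bone_long, bone_mid, bone_short, flint, sherd only 3 to 5 are there at a start; the rules pass over those that are not, and their reading is None.
At some moment in a run one of bone_long, bone_mid, bone_short, flint, sherd may be knocked a few centimetres aside while the robot is not near it.
Once in a run the grip may slacken for a moment while it holds something.
It also fails if it takes over 210 s, if anything falls off the work surface, if the arm or the gripper's body presses on something with over 40 N, if the wrist force passes 120 N, or if a joint passes its speed limit or range.

### The arm

A 7-joint arm with a two-finger parallel gripper is mounted at the origin on the work surface. World frame = base frame: x ahead of the robot, y to its left, z up, the work surface at z = 0. Lengths are in mm, angles in rad, forces in N, time in s.
With the tool pointing down it reaches from about 400 to 875 mm from the base axis. Payload 6.5 kg.
Tool frame: the origin (TCP) lies on the centre line of the jaws, within the pads' length; the fingertips stand 14 mm ahead of it and the grasp point (between the pads) lies 5 mm behind it; y points along the fingers, x is the direction in which the jaws open and shut, and the axes are right-handed (so a half turn about y gives the same grasp; the last joint's range is limited). The gripper opens to 88 mm and grips with 3 to 60 N. Pads are 18 mm wide; open, the fingers measure 123 mm over their backs; the gripper's body (75 mm by 187 mm) begins 45 mm behind the grasp point.
Start: joints at [1.102, 0.536, -0.004, 1.538, 0.003, 1.067, -0.071], TCP at [254.793, -597.972, 252.716] pointing down, gripper open.
Joint ranges: [-2.7, 2.7], [-0.37, 2.16], [-1.27, 1.26], [0.24, 2.4], [-1.31, 4.45], [0.19, 1.91], [-2.76, 2.76]. Speed limits (rad/s): [2.39, 2.39, 3.14, 3.14, 3.14, 3.14, 3.14].

### API

Orientations are given as a 3x3 rotation matrix whose columns are the frame's x, y, z axes.
In Python, from bench import r gives the robot as it stands. The module is installed in compiled form; this text tells all that it offers.
- The arm moves only by the tool play_rows, never from a script. Its argument "increments" is one flat list of numbers, 6 for each row, row after row: the shift along the world's x, y, z each as a share of 150 mm, from -1 to 1, then the turn, a rotation vector about the world's x, y, z each as a share of 90 degrees, from -1 to 1. A call has 1 to 20 rows; each row is the pose to reach, as a shift and turn from the pose commanded when the call began; what a row does not reach only later rows make up. A row lasts 1/12 s, in which the tool goes at most 41.7 mm and 7.16 degrees, less where a joint would pass 70% of its speed; a pose out of reach is approached as far as the arm can. A call with a number of a shift or a turn outside -1 to 1 is refused whole. A call with a gripper value outside its range is refused whole. "grip" is the closure, from -1 (fully open) to 1 (shut), set as the call begins (left out, the last holds). The fingers move at their own pace and stop on an object; "squeeze" is the grip in N (left out, the last holds). Time passes only in rows, so rows that repeat a pose let the fingers close. It gives the time, the measured TCP pose, the force and the opening at its end, in the units of the state.
- r.get_obs(): the state, without advancing time (a new reading comes with each control period).
- r.grab_frame(name): name is "scene" or "top" or "wrist"; returns a dict with "color" (384x512x3 uint8, blue, green, red), "range_z" (384x512 float32, mm along the optical axis (not along the pixel's ray), 0 where there is no reading), "fx", "fy", "cx", "cy" (pixels), "dist_coeffs" ([k1, k2, p1, p2, k3] as OpenCV has them; the pictures are not rectified), "pose" (4x4, takes a point from camera to world coordinates); the wrist camera has in their place "T_tool_cam" (4x4, takes a point from camera to tool coordinates, whose origin is the TCP and whose axes are the tool frame's). Camera axes: x right, y up, looking along -z (the intrinsics and any distortion apply to the point x, -y, -z); pixel columns grow to the right and rows downward; lengths in mm; the calibration is good to about 2 mm. A picture is of the moment at which its call begins: read the wrist's pose just before it.
- r.job_done(): hands the job in, once; it reports no verdict.
The state is a dict: "clock": time; "qpos": joint angles; "qd": joint speeds; "effort": joint torques, N m; "tool_pos": TCP position; "tcp_rot": TCP orientation; "contact_force": force on the tool from outside, world axes, zero at the start; "moment": the same for the moment, N m; "grip_width": finger opening in mm.
Only numpy, scipy, OpenCV 4.12 (cv2) and the standard library are available. Lean on these libraries where they do the work, as an engineer would, in place of code of your own. Each camera call takes 0.05 s, during which the arm holds its last target. There are 200 camera calls.

## Working session

There is one attempt and no reset: what is moved stays moved. The work goes in short steps, Python scripts to look and compute and a tool call to move; the robot and the scene stay as the last step left them, time stands still between calls to the robot, and variables do not carry over. Pictures are saved under pics/ and viewed, about 12 in all and at most 16, crops included, and the job is handed in when it is done.

Besides the shell and the picture viewer there is one more tool, called after ">>>" by a JSON object that holds its "name" and its "arguments". play_rows: Moves the arm, as the interface text tells. Shift numbers are shares of 150 mm and turn numbers shares of 90 degrees, none past 1 either way. Its arguments: {"type":"object","properties":{"increments":{"type":"array","items":{"type":"number","minimum":-1,"maximum":1}},"grip":{"type":"number"},"squeeze":{"type":"number"}},"required":["increments"]}

```bash
mkdir -p pics; cat > h.py <<'E'
import numpy as np, cv2
from bench import r
def grab(name):
    o=r.get_obs(); f=r.grab_frame(name)
    if name=="wrist":
        T=np.eye(4); T[:3,:3]=np.array(o["tcp_rot"]); T[:3,3]=o["tool_pos"]
        f["pose"]=T@np.array(f["T_tool_cam"])
    f["K"]=np.array([[f["fx"],0,f["cx"]],[0,f["fy"],f["cy"]],[0,0,1]])
    f["pose"]=np.array(f["pose"]); f["dist_coeffs"]=np.array(f["dist_coeffs"],float)
    return f
def rays(f,uv):
    p=cv2.undistortPoints(np.array(uv,float).reshape(-1,1,2),f["K"],f["dist_coeffs"])[:,0]
    d=np.c_[p[:,0],-p[:,1],-np.ones(len(p))]
    return d@f["pose"][:3,:3].T, f["pose"][:3,3]
def onz(f,uv,z):
    d,c=rays(f,uv); return c+d*((z-c[2])/d[:,2])[:,None]
def cloud(f,uv):
    d,c=rays(f,uv); uv=np.array(uv,int); return c+d*f["range_z"][uv[:,1],uv[:,0]][:,None]
def blobs(f,lo,hi,amin=40):
    hsv=cv2.cvtColor(f["color"],cv2.COLOR_BGR2HSV)
    m=cv2.inRange(hsv,np.array(lo),np.array(hi))
    n,l,s,c=cv2.connectedComponentsWithStats(m)
    return [(s[i],c[i],l==i) for i in range(1,n) if s[i][4]>=amin]
E
cat > a.py <<'E'
from h import *
s=grab("scene");t=grab("top")
cv2.imwrite("pics/1s.png",s["color"]);cv2.imwrite("pics/1t.png",t["color"])
for f in(s,t):print(f["fx"],f["cx"],f["cy"],f["dist_coeffs"],f["pose"].round(2).tolist())
o=r.get_obs();print(o)
w=grab("wrist");print(w["fx"],np.array(w["T_tool_cam"]).round(2).tolist())
E
python3 a.py
```

```text
382.8624968462248 255.03707520768538 192.9973467760906 [0.00095214 0.         0.         0.         0.        ] [[-0.85, -0.41, 0.34, 874.87], [0.53, -0.64, 0.55, 577.94], [-0.01, 0.65, 0.76, 908.06], [0.0, 0.0, 0.0, 1.0]]
468.8158055224492 265.35118144180865 189.62601283188235 [0.04839972 0.         0.         0.         0.        ] [[-0.02, 1.0, -0.09, 387.43], [-1.0, -0.02, 0.01, 16.98], [0.01, 0.09, 1.0, 1572.15], [0.0, 0.0, 0.0, 1.0]]
{'clock': 0.1, 'qpos': array([ 1.10179361,  0.53708703, -0.00443564,  1.53870133,  0.00260415,
        1.06731005, -0.07119914]), 'qd': array([ 1.03683309e-03, -2.62388563e-03,  9.79463974e-05, -2.39350852e-03,
        2.62726703e-04, -1.70714560e-03,  1.55639469e-03]), 'effort': array([ 2.25133030e-03, -5.72075021e+01,  9.93734635e-01, -2.52232862e+01,
       -5.61671995e-02,  1.33641597e-02,  5.95619485e-05]), 'tool_pos': array([ 254.59128521, -597.5219408 ,  251.95735697]), 'tcp_rot': array([[ 3.92063864e-01, -6.93387004e-04,  9.19937740e-01],
       [-9.19936786e-01,  1.33015232e-03,  3.92064460e-01],
       [-1.49550972e-03, -9.99998875e-01, -1.16367555e-04]]), 'contact_force': array([-0.94597816,  0.63135322, -0.61348817]), 'moment': array([ 0.00978143,  0.01271944, -0.01737522]), 'grip_width': 88.35229381146839}
289.52190487029435 [[1.0, 0.0, -0.0, 0.4], [-0.0, 0.26, -0.97, -132.93], [-0.0, 0.97, 0.26, 66.95], [0.0, 0.0, 0.0, 1.0]]
```

View pics/1s.png

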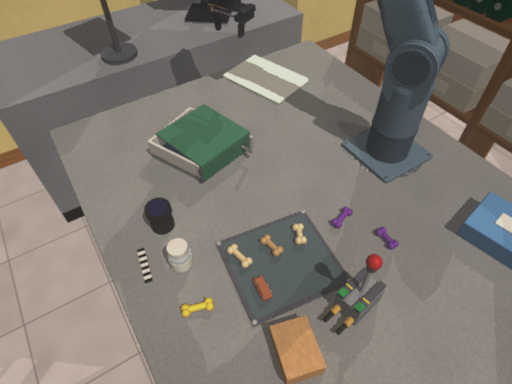

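View pics/1t.png

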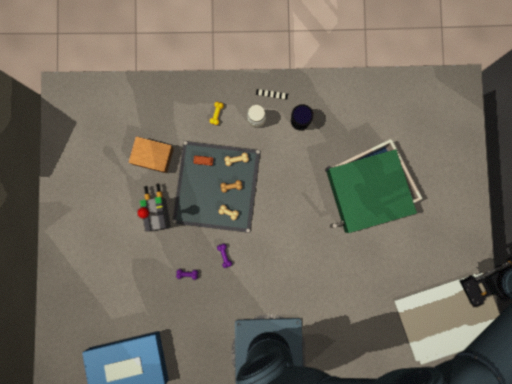

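```bash
cat > b.py <<'E'
from h import *
s=grab("scene");t=grab("top")
a=cv2.resize(t["color"][125:245,315:435],(480,480),interpolation=cv2.INTER_CUBIC)
b=cv2.resize(s["color"][90:190,140:260],(576,480),interpolation=cv2.INTER_CUBIC)[:, :320+0] if 0 else cv2.resize(s["color"][95:185,140:260],(320*2-320,240))
c=cv2.resize(t["color"][130:240,130:270],(610,480),interpolation=cv2.INTER_CUBIC)
d=cv2.resize(s["color"][95:185,140:260],(480,360),interpolation=cv2.INTER_CUBIC)
cv2.imwrite("pics/2.png",cv2.resize(np.hstack([a,c[:, :320]*0]) if 0 else a,(480,480)))
out=np.zeros((600,800,3),np.uint8); out[:400,:400]=cv2.resize(a,(400,400)); out[:300,400:]=cv2.resize(d,(400,300)); 
e=cv2.resize(t["color"][135:235,130:265],(405,300),interpolation=cv2.INTER_CUBIC); out[300:600,395:800]=e
cv2.imwrite("pics/2.png",out)
# finds: non-plate colours inside stage
hsv=cv2.cvtColor(t["color"],cv2.COLOR_BGR2HSV)
m=cv2.inRange(hsv,(3,70,60),(28,255,255))
def rep(m,z,roi):
    k=np.zeros_like(m);x0,y0,x1,y1=roi;k[y0:y1,x0:x1]=m[y0:y1,x0:x1]
    for c in cv2.findContours(k,cv2.RETR_EXTERNAL,cv2.CHAIN_APPROX_NONE)[0]:
        if cv2.contourArea(c)<15: continue
        p=onz(t,c[:,0],z)[:,:2].astype(np.float32)
        (cx,cy),(w,h),a=cv2.minAreaRect(p); bx=cv2.boxPoints(((cx,cy),(w,h),a))
        e=max([bx[1]-bx[0],bx[2]-bx[1]],key=np.linalg.norm)
        print(c[:,0].mean(0).round(),"c",round(cx),round(cy),"size",round(w),round(h),"long dir deg",round(np.degrees(np.arctan2(e[1],e[0]))))
rep(m,22,(170,135,265,235))
print("green");g=cv2.inRange(hsv,(50,100,40),(85,255,255));rep(g,80,(315,120,440,245))
for c in cv2.findContours(g[:, 315:440].copy(),cv2.RETR_EXTERNAL,cv2.CHAIN_APPROX_NONE)[0]:
    if cv2.contourArea(c)>500:
        q=cv2.approxPolyDP(c,4,True)[:,0]+[315,0];print(q.tolist(),onz(t,q,80).round().tolist())
print("red");rd=cv2.inRange(hsv,(172,120,80),(180,255,255))|cv2.inRange(hsv,(0,150,80),(4,255,255));
ys,xs=np.nonzero(rd);print(xs,ys)
print("bystand depth")
for n,u,v in(("jar",257,116),("lens",302,117),("knob",143,213),("blk",155,215),("box",151,154)):
    print(n,cloud(t,[(u,v)]).round())
E
python3 b.py
```

```text
[228. 212.] c 455 124 size 67 34 long dir deg 64
[231. 186.] c 542 113 size 34 73 long dir deg -83
[203. 160.] c 630 205 size 68 31 long dir deg 82
[236. 159.] c 633 94 size 35 82 long dir deg -80
green
[371. 191.] c 513 -336 size 215 233 long dir deg -75
[[395, 151], [328, 170], [346, 231], [415, 212]] [[638.0, -420.0, 80.0], [581.0, -202.0, 80.0], [385.0, -253.0, 80.0], [441.0, -474.0, 80.0]]
red
[140 141 142 143 144 145 139 140 141 142 143 144 145 146 138 139 140 141
 142 143 144 145 146 138 139 140 141 142 143 144 145 146 147 138 139 140
 141 142 143 144 145 146 147 138 139 140 141 142 143 144 145 146 147 138
 139 140 141 142 143 144 145 146 147 138 139 140 141 142 143 144 145 146
 147 139 140 141 142 143 144 145 146 147 140 141 142 143 144 145 143 144] [208 208 208 208 208 208 209 209 209 209 209 209 209 209 210 210 210 210
 210 210 210 210 210 211 211 211 211 211 211 211 211 211 211 212 212 212
 212 212 212 212 212 212 212 213 213 213 213 213 213 213 213 213 213 214
 214 214 214 214 214 214 214 214 214 215 215 215 215 215 215 215 215 215
 215 216 216 216 216 216 216 216 216 216 217 217 217 217 217 217 218 218]
bystand depth
jar [[759.  22.  92.]]
lens [[ 755. -124.   84.]]
knob [[450. 355. 216.]]
blk [[449. 353.  73.]]
box [[649. 370.  53.]]
```

View pics/2.png

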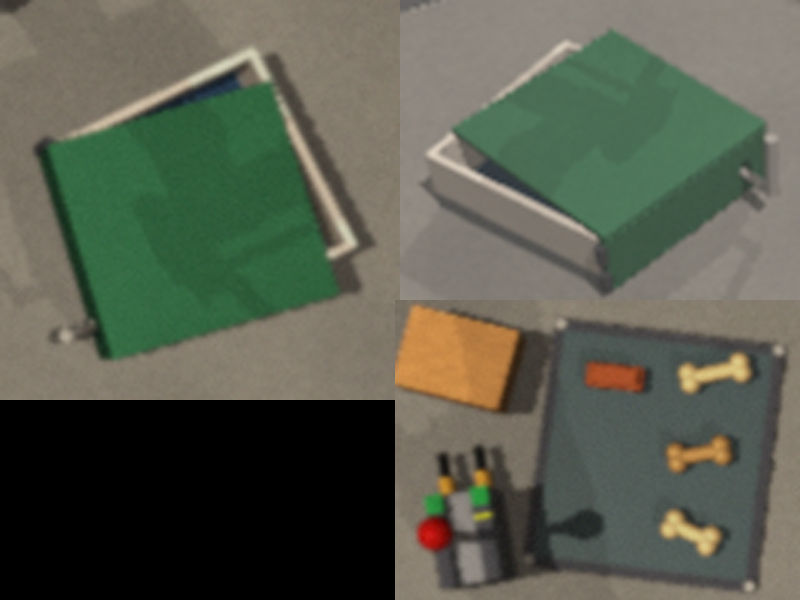

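```bash
cat > c.py <<'E'
from h import *
t=grab("top");s=grab("scene")
# crop a: px=315+u/3.333, 125+v/3.333
P=lambda u,v:(315+u*.3,125+v*.3)
for n,uv,z in(("hingecap",(46,147),80),("handle",(63,335),105),("A +x+y",(253,50),70),("B +x-y",(355,243),70)):
    print(n,onz(t,[P(*uv)],z).round(1))
# scene crop d: scale 400/120
Q=lambda u,v:(140+u*.3,95+v*.3)
for n,uv,z in(("handle top",(770,138),105),("A",(435,155),70),("B",(567,44),70)):
    print("scene",n,onz(s,[Q(uv[0]-400,uv[1])],z).round(1))
E=lambda u,v:(130+(u-395)/3,135+(v-300)/3)
for n,uv,z in(("g1",(435,505),80),("g2",(481,495),80),("y1",(447,485),80),("y2",(481,481),80),("y3",(483,517),80),("knob",(434,532),200),("b1",(445,585),70),("b2",(495,580),70)):
    print(n,onz(t,[E(*uv)],z).round(1))
f=r.grab_frame("scene")["color"][245:335,310:400];cv2.imwrite("pics/3.png",cv2.resize(f,(540,540),interpolation=cv2.INTER_CUBIC))
E
python3 c.py
```

```text
hingecap [[ 583.8 -205.1   80. ]]
handle [[ 402.8 -211.2  105. ]]
A +x+y [[ 675.9 -410.8   70. ]]
B +x-y [[ 485.7 -500.    70. ]]
scene handle top [[ 406.4 -211.9  105. ]]
scene A [[ 674.3 -404.    70. ]]
scene B [[ 488.3 -492.5   70. ]]
g1 [[486.4 387.6  80. ]]
g2 [[495.9 339.3  80. ]]
y1 [[507.3 375.   80. ]]
y2 [[510.8 339.3  80. ]]
y3 [[472.6 337.2  80. ]]
knob [[452.2 358.7 200. ]]
b1 [[402.1 379.3  70. ]]
b2 [[406.1 326.8  70. ]]
```

View pics/3.png

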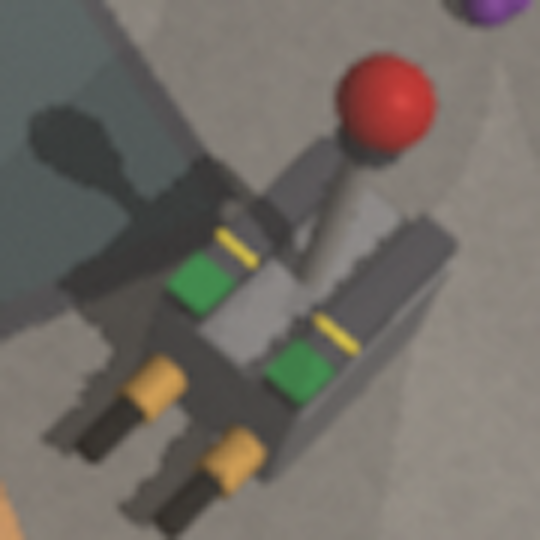

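>>> {"name": "play_rows", "arguments": {"increments": [0.34, 0.86, 0, 0, 0, 0.65, 0.34, 0.86, 0, 0, 0, 0.65, 0.34, 0.86, 0, 0, 0, 0.65, 0.34, 0.86, 0, 0, 0, 0.65, 0.34, 0.86, 0, 0, 0, 0.65, 0.34, 0.86, 0, 0, 0, 0.65, 0.34, 0.86, 0, 0, 0, 0.65, 0.34, 0.86, 0, 0, 0, 0.65, 0.34, 0.86, 0, 0, 0, 0.65], "grip": 0.32, "squeeze": 5}}

```text
clock: 1.15
tool_pos: [305.7, -469.0, 252.8]
tcp_rot: [[0.99, 0.0, 0.142], [-0.142, -0.0, 0.99], [0.0, -1.0, -0.0]]
contact_force: [-0.6, 0.1, 0.6]
grip_width: 31.0
```

>>> {"name": "play_rows", "arguments": {"increments": [0.34, 0.86, 0, 0, 0, 0.65, 0.34, 0.86, 0, 0, 0, 0.65, 0.34, 0.86, 0, 0, 0, 0.65, 0.34, 0.86, 0, 0, 0, 0.65, 0.34, 0.86, 0, 0, 0, 0.65, 0.34, 0.86, 0, 0, 0, 0.65, 0.34, 0.86, 0, 0, 0, 0.65, 0.34, 0.86, 0, 0, 0, 0.65, 0.34, 0.86, 0, 0, 0, 0.65]}}

```text
clock: 1.9
tool_pos: [356.8, -340.1, 252.8]
tcp_rot: [[0.64, 0.0, -0.768], [0.768, -0.0, 0.64], [0.0, -1.0, -0.0]]
contact_force: [-0.3, 0.2, -0.2]
grip_width: 30.0
```

>>> {"name": "play_rows", "arguments": {"increments": [0.318, 0.857, -0.35, 0, 0, 0.45, 0.318, 0.857, -0.35, 0, 0, 0.45, 0.318, 0.857, -0.35, 0, 0, 0.45, 0.318, 0.857, -0.35, 0, 0, 0.45, 0.318, 0.857, -0.35, 0, 0, 0.45, 0.318, 0.857, -0.35, 0, 0, 0.45, 0.318, 0.857, -0.35, 0, 0, 0.45, 0.318, 0.857, -0.35, 0, 0, 0.45, 0.318, 0.857, -0.35, 0, 0, 0.45, 0.318, 0.857, -0.35, 0, 0, 0.45]}}

```text
clock: 2.73
tool_pos: [404.4, -211.8, 200.3]
tcp_rot: [[-0.006, 0.0, -1.0], [1.0, -0.0, -0.006], [-0.0, -1.0, -0.0]]
contact_force: [-0.1, 0.5, 0.0]
grip_width: 30.1
```

```bash
cat > d.py <<'E'
from h import *
import sys
o=r.get_obs();print(o["tool_pos"],o["tcp_rot"].round(3).tolist(),o["qpos"].round(2),o["grip_width"],o["clock"])
w=grab("wrist");cv2.imwrite("pics/4.png",w["color"])
E
python3 d.py
```

```text
[ 404.43701896 -211.78865362  200.31406412] [[-0.006, 0.0, -1.0], [1.0, -0.0, -0.006], [-0.0, -1.0, -0.0]] [ 0.97  0.37 -0.7   2.05  0.32  0.83  1.67] 30.08236527027915 2.7333
```

View pics/4.png

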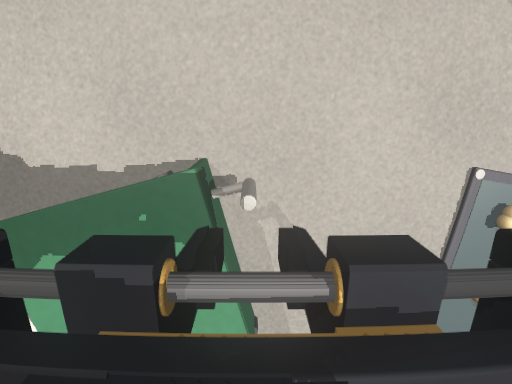

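```bash
python3 -c "
from h import *
w=grab('wrist');print(onz(w,[(249,202)],105).round(1),onz(w,[(249,181)],37).round(1))"
```

```text
[[ 406.1 -213.3  105. ]] [[ 403.2 -213.7   37. ]]
```

>>> {"name": "play_rows", "arguments": {"increments": [0.006, -0.008, -0.3, 0, 0, 0, 0.006, -0.008, -0.6, 0, 0, 0, 0.006, -0.008, -0.8, 0, 0, 0, 0.006, -0.008, -0.8, 0, 0, 0, 0.006, -0.008, -0.8, 0, 0, 0]}}

```text
clock: 3.25
tool_pos: [404.5, -211.9, 79.6]
tcp_rot: [[-0.01, -0.003, -1.0], [1.0, 0.002, -0.01], [0.002, -1.0, 0.003]]
contact_force: [0.6, -0.2, 1.0]
grip_width: 29.8
```

>>> {"name": "play_rows", "arguments": {"increments": [0, 0, 0, 0, 0, 0, 0, 0, 0, 0, 0, 0, 0, 0, 0, 0, 0, 0, 0, 0, 0, 0, 0, 0, 0, 0, 0, 0, 0, 0, 0], "grip": 1, "squeeze": 8}}

```text
invalid input at $.increments: expected a multiple of 6 numbers
```

```bash
cat > arc.py <<'E'
# arc rows: from handle angle a0, sweep
import numpy as np,sys
hx,hy,px,py=map(float,sys.argv[1:5])
d=np.array([px-hx,py-hy]);print(np.hypot(*d),np.degrees(np.arctan2(d[1],d[0])))
for st in range(1,10):
    th=-np.radians(float(sys.argv[5])*st);R=np.array([[np.cos(th),-np.sin(th)],[np.sin(th),np.cos(th)]])
    print(st,((R@d-d)/150).round(3),round(np.degrees(th)/90,3))
E
python3 arc.py 585 -208 405 -213 12
```

```text
180.06943105369106 -178.40885972880542
1 [0.019 0.25 ] -0.133
2 [0.09  0.491] -0.267
3 [0.21  0.712] -0.4
4 [0.372 0.903] -0.533
5 [0.571 1.056] -0.667
6 [0.797 1.164] -0.8
7 [1.041 1.223] -0.933
8 [1.292 1.23 ] -1.067
9 [1.539 1.185] -1.2
```

```bash
cat > arc2.py <<'E'
import numpy as np,sys
hx,hy,px,py,step=map(float,sys.argv[1:6]);n=int(sys.argv[6])
d=np.array([px-hx,py-hy]);print(np.hypot(*d))
out=[]
for st in range(1,n+1):
    th=np.radians(step*st);R=np.array([[np.cos(th),-np.sin(th)],[np.sin(th),np.cos(th)]])
    x=((R@d-d)/150).round(2);out.append(f"{x[0]}, {x[1]}, 0, 0, 0, {round(step*st/90,2)}")
print(", ".join(out)); print("end",(R@d+[hx,hy]).round(1))
E
python3 arc2.py 589 -210 405 -213 -4 11;python3 arc2.py 589 -210 453.7 -85.3 -4 11
```

```text
184.0244548966251
0.0, 0.09, 0, 0, 0, -0.04, 0.01, 0.17, 0, 0, 0, -0.09, 0.02, 0.26, 0, 0, 0, -0.13, 0.04, 0.34, 0, 0, 0, -0.18, 0.07, 0.42, 0, 0, 0, -0.22, 0.1, 0.5, 0, 0, 0, -0.27, 0.13, 0.58, 0, 0, 0, -0.31, 0.18, 0.65, 0, 0, 0, -0.36, 0.22, 0.72, 0, 0, 0, -0.4, 0.27, 0.79, 0, 0, 0, -0.44, 0.33, 0.86, 0, 0, 0, -0.49
end [454.6 -84.3]
184.00048912978465
0.06, 0.06, 0, 0, 0, -0.04, 0.12, 0.12, 0, 0, 0, -0.09, 0.19, 0.17, 0, 0, 0, -0.13, 0.26, 0.22, 0, 0, 0, -0.18, 0.34, 0.26, 0, 0, 0, -0.22, 0.42, 0.3, 0, 0, 0, -0.27, 0.5, 0.33, 0, 0, 0, -0.31, 0.58, 0.35, 0, 0, 0, -0.36, 0.66, 0.37, 0, 0, 0, -0.4, 0.75, 0.39, 0, 0, 0, -0.44, 0.83, 0.39, 0, 0, 0, -0.49
end [578.3 -26.3]
```

>>> {"name": "play_rows", "arguments": {"increments": [0, 0, 0, 0, 0, 0, 0, 0, 0, 0, 0, 0, 0, 0, 0, 0, 0, 0, 0, 0, 0, 0, 0, 0, 0, 0, 0, 0, 0, 0], "grip": 1, "squeeze": 8}}

```text
clock: 3.67
tool_pos: [406.9, -213.5, 82.2]
tcp_rot: [[-0.01, 0.003, -1.0], [1.0, -0.002, -0.01], [-0.002, -1.0, -0.003]]
contact_force: [-0.5, -0.8, 10.0]
grip_width: 13.4
```

>>> {"name": "play_rows", "arguments": {"increments": [0.0, 0.09, 0, 0, 0, -0.04, 0.01, 0.17, 0, 0, 0, -0.09, 0.02, 0.26, 0, 0, 0, -0.13, 0.04, 0.34, 0, 0, 0, -0.18, 0.07, 0.42, 0, 0, 0, -0.22, 0.1, 0.5, 0, 0, 0, -0.27, 0.13, 0.58, 0, 0, 0, -0.31, 0.18, 0.65, 0, 0, 0, -0.36, 0.22, 0.72, 0, 0, 0, -0.4, 0.27, 0.79, 0, 0, 0, -0.44, 0.33, 0.86, 0, 0, 0, -0.49]}}

```text
clock: 4.58
tool_pos: [457.1, -84.1, 82.2]
tcp_rot: [[0.691, 0.005, -0.722], [0.722, -0.001, 0.691], [0.002, -1.0, -0.004]]
contact_force: [2.6, -3.7, 4.3]
grip_width: 13.6
```

Good. Second half of the arc.

>>> {"name": "play_rows", "arguments": {"increments": [0.06, 0.06, 0, 0, 0, -0.04, 0.12, 0.12, 0, 0, 0, -0.09, 0.19, 0.17, 0, 0, 0, -0.13, 0.26, 0.22, 0, 0, 0, -0.18, 0.34, 0.26, 0, 0, 0, -0.22, 0.42, 0.3, 0, 0, 0, -0.27, 0.5, 0.33, 0, 0, 0, -0.31, 0.58, 0.35, 0, 0, 0, -0.36, 0.66, 0.37, 0, 0, 0, -0.4, 0.75, 0.39, 0, 0, 0, -0.44, 0.83, 0.39, 0, 0, 0, -0.49, 0.83, 0.39, 0, 0, 0, -0.49, 0.83, 0.39, 0, 0, 0, -0.49]}}

```text
clock: 5.67
tool_pos: [580.5, -24.5, 81.5]
tcp_rot: [[0.999, 0.003, -0.044], [0.044, 0.001, 0.999], [0.003, -1.0, 0.001]]
contact_force: [0.4, 0.7, 6.1]
grip_width: 13.4
```

```bash
python3 -c "
from h import *
o=r.get_obs();print(o['tool_pos'],o['contact_force'],o['qpos'].round(2))
t=grab('top');cv2.imwrite('pics/5.png',cv2.resize(t['color'][90:250,130:440],(775,400),interpolation=cv2.INTER_CUBIC))"
```

```text
[580.5462647  -24.52181256  81.52819111] [0.42033201 0.70564475 6.12227462] [ 0.08  0.66 -0.15  1.83  0.15  0.67 -0.12]
```

View pics/5.png

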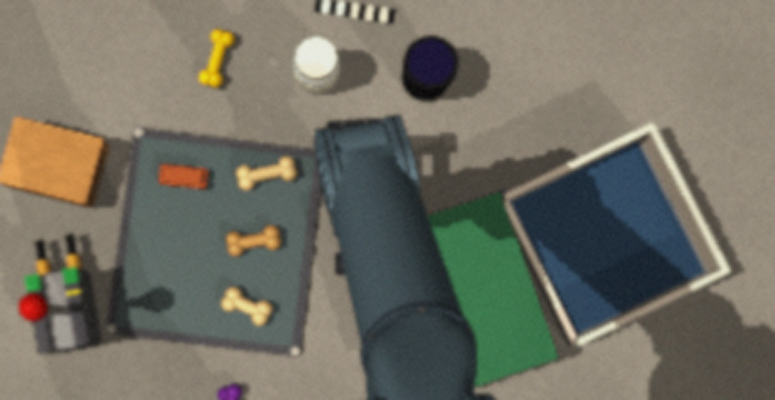

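>>> {"name": "play_rows", "arguments": {"increments": [0, 0, 0, 0, 0, 0, 0, 0, 0, 0, 0, 0, 0, 0, 0, 0, 0, 0, 0, 0, 0, 0, 0, 0], "grip": 0.32}}

```text
clock: 6.05
tool_pos: [578.7, -25.4, 80.1]
tcp_rot: [[0.999, -0.001, -0.042], [0.042, -0.0, 0.999], [-0.001, -1.0, -0.0]]
contact_force: [-0.2, -0.1, 0.5]
grip_width: 29.9
```

>>> {"name": "play_rows", "arguments": {"increments": [0, 0, 0.2, 0, 0, 0, 0, 0, 0.5, 0, 0, 0, 0, 0, 1, 0, 0, 0, 0, 0, 1, 0, 0, 0, 0, 0, 1, 0, 0, 0]}}

```text
clock: 6.47
tool_pos: [583.3, -25.2, 237.7]
tcp_rot: [[0.999, 0.012, -0.041], [0.041, -0.0, 0.999], [0.012, -1.0, -0.001]]
contact_force: [1.8, 0.5, 0.5]
grip_width: 30.3
```

```bash
cat > m.py <<'E'
from h import *
t=grab("top");hsv=cv2.cvtColor(t["color"],cv2.COLOR_BGR2HSV)
def rep(m,z,roi,amin=15):
    k=np.zeros_like(m);x0,y0,x1,y1=roi;k[y0:y1,x0:x1]=m[y0:y1,x0:x1]
    for c in cv2.findContours(k,cv2.RETR_EXTERNAL,cv2.CHAIN_APPROX_NONE)[0]:
        if cv2.contourArea(c)<amin: continue
        p=onz(t,c[:,0],z)[:,:2].astype(np.float32)
        (cx,cy),(w,h),a=cv2.minAreaRect(p); bx=cv2.boxPoints(((cx,cy),(w,h),a))
        e=max([bx[1]-bx[0],bx[2]-bx[1]],key=np.linalg.norm)
        print(c[:,0].mean(0).round(),"c",round(cx),round(cy),"size",round(w),round(h),"long dir deg",round(np.degrees(np.arctan2(e[1],e[0]))))
print("finds");rep(cv2.inRange(hsv,(3,70,60),(28,255,255)),22,(170,135,265,235))
print("floor");rep(cv2.inRange(hsv,(100,80,20),(125,255,255)),20,(325,125,430,240),200)
print("cap");rep(cv2.inRange(hsv,(50,100,40),(85,255,255)),80,(270,100,440,260),200)
E
python3 m.py; python3 -c "
from h import *
o=r.get_obs();print(o['tool_pos'],o['clock'])"
```

```text
finds
[228. 212.] c 455 124 size 67 34 long dir deg 64
[231. 186.] c 542 113 size 34 73 long dir deg -83
[203. 160.] c 630 205 size 68 31 long dir deg 83
[236. 159.] c 633 95 size 35 81 long dir deg -80
[171. 153.] c 656 309 size 10 61 long dir deg 0
floor
[373. 185.] c 537 -358 size 192 185 long dir deg 25
cap
[327. 206.] c 469 -191 size 222 106 long dir deg 17
[581.7188831  -25.30137413 234.27760433] 6.5167
```

>>> {"name": "play_rows", "arguments": {"increments": [-0.13, 0.67, 0.1, 0, 0, 0, -0.13, 0.67, 0.1, 0, 0, 0, -0.13, 0.67, 0.1, 0, 0, 0, -0.13, 0.67, 0.1, 0, 0, 0, -0.13, 0.67, 0.1, 0, 0, 0, -0.13, 0.67, 0.1, 0, 0, 0, -0.13, 0.67, 0.1, 0, 0, 0, -0.13, 0.67, 0.1, 0, 0, 0], "grip": -0.36}}

```text
clock: 7.18
tool_pos: [559.9, 73.6, 244.6]
tcp_rot: [[0.999, -0.001, -0.039], [0.039, -0.001, 0.999], [-0.001, -1.0, -0.001]]
contact_force: [-0.2, 0.1, -0.2]
grip_width: 60.2
```

```bash
cat > w.py <<'E'
from h import *
import sys
o=r.get_obs();print(o["tool_pos"].round(1),o["clock"],o["grip_width"])
w=grab("wrist");cv2.imwrite("pics/"+sys.argv[1],w["color"])
hsv=cv2.cvtColor(w["color"],cv2.COLOR_BGR2HSV)
m=cv2.inRange(hsv,(3,60,70),(28,255,255))
for c in cv2.findContours(m,cv2.RETR_EXTERNAL,cv2.CHAIN_APPROX_NONE)[0]:
    if cv2.contourArea(c)<200: continue
    p=onz(w,c[:,0],19)[:,:2].astype(np.float32)
    (cx,cy),(a,b),_=cv2.minAreaRect(p); bx=cv2.boxPoints(((cx,cy),(a,b),_))
    e=max([bx[1]-bx[0],bx[2]-bx[1]],key=np.linalg.norm)
    print(c[:,0].mean(0).round(),"c",round(float(cx),1),round(float(cy),1),"size",round(a),round(b),"deg",round(np.degrees(np.arctan2(e[1],e[0])))%180)
E
python3 w.py 6.png
```

```text
[559.9  73.6 244.6] 7.1833 60.158327661402645
[331. 332.] c 699.4 -163.2 size 527 18 deg 2
[391. 286.] c 767.0 -84.7 size 36 99 deg 104
[110. 286.] c 366.4 -100.6 size 99 37 deg 80
[312. 159.] c 636.3 92.7 size 33 80 deg 101
[239. 140.] c 545.3 111.9 size 33 72 deg 99
[169. 129.] c 458.1 122.4 size 66 34 deg 64
[440. 112.] c 791.7 157.9 size 35 83 deg 164
[318.  63.] c 633.8 204.3 size 65 29 deg 82
```

View pics/6.png

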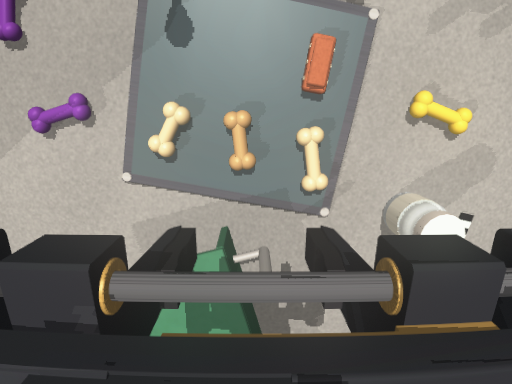

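>>> {"name": "play_rows", "arguments": {"increments": [0.3, 0.07, -0.2, 0, 0, 0.06, 0.505, 0.12, -0.5, 0, 0, 0.095, 0.505, 0.12, -0.8, 0, 0, 0.095, 0.505, 0.12, -1, 0, 0, 0.095, 0.505, 0.12, -1, 0, 0, 0.095, 0.505, 0.12, -1, 0, 0, 0.095, 0.505, 0.12, -1, 0, 0, 0.095]}}

```text
clock: 7.82
tool_pos: [635.7, 92.9, 95.8]
tcp_rot: [[0.982, -0.0, -0.189], [0.189, -0.0, 0.982], [-0.0, -1.0, -0.0]]
contact_force: [0.5, 0.4, 1.0]
grip_width: 60.0
```

>>> {"name": "play_rows", "arguments": {"increments": [0, 0, -0.2, 0, 0, 0, 0, 0, -0.4, 0, 0, 0, 0, 0, -0.467, 0, 0, 0, 0, 0, -0.467, 0, 0, 0, 0, 0, -0.467, 0, 0, 0]}}

```text
clock: 8.23
tool_pos: [636.8, 93.5, 27.3]
tcp_rot: [[0.982, 0.002, -0.189], [0.189, 0.0, 0.982], [0.002, -1.0, -0.0]]
contact_force: [0.4, 0.1, 0.1]
grip_width: 60.0
```

>>> {"name": "play_rows", "arguments": {"increments": [0, 0, 0, 0, 0, 0, 0, 0, 0, 0, 0, 0, 0, 0, 0, 0, 0, 0, 0, 0, 0, 0, 0, 0, 0, 0, 0, 0, 0, 0, 0, 0, 0, 0, 0, 0], "grip": 1, "squeeze": 20}}

```text
clock: 8.73
tool_pos: [635.7, 93.4, 25.4]
tcp_rot: [[0.982, 0.0, -0.19], [0.19, -0.0, 0.982], [0.0, -1.0, -0.0]]
contact_force: [-0.6, -0.4, 0.3]
grip_width: 22.3
```

>>> {"name": "play_rows", "arguments": {"increments": [0, 0, 0.2, 0, 0, 0, 0, 0, 0.5, 0, 0, 0, 0, 0, 0.8, 0, 0, 0, 0, 0, 0.8, 0, 0, 0, 0, 0, 0.8, 0, 0, 0]}}

```text
clock: 9.15
tool_pos: [638.1, 93.8, 148.9]
tcp_rot: [[0.982, 0.007, -0.189], [0.189, 0.001, 0.982], [0.007, -1.0, -0.0]]
contact_force: [-0.5, 0.4, -0.2]
grip_width: 0.4
```

```bash
python3 m.py|head -6; python3 w.py 7.png
```

```text
finds
[228. 212.] c 456 124 size 67 34 long dir deg 66
[224. 187.] c 538 139 size 31 28 long dir deg 44
[203. 160.] c 630 205 size 68 30 long dir deg 82
[171. 153.] c 656 309 size 10 61 long dir deg 0
floor
[636.4  93.4 146.3] 9.2 0.5887374373833709
[212. 333.] c 621.9 -69.7 size 384 13 deg 11
[279. 287.] c 684.9 -1.8 size 8 69 deg 104
[222. 287.] c 628.8 -12.5 size 8 69 deg 98
[243. 191.] c 631.2 91.5 size 33 80 deg 101
[427. 154.] c 791.9 158.3 size 34 82 deg 163
[154. 152.] c 545.1 111.7 size 34 73 deg 98
[ 59. 123.] c 457.7 122.0 size 68 36 deg 64
[272.  64.] c 634.1 204.6 size 65 28 deg 83
```

>>> {"name": "play_rows", "arguments": {"increments": [-0.028, -0.01, 0, 0, 0, 0, -0.028, -0.01, 0, 0, 0, 0, -0.028, -0.01, -0.1, 0, 0, 0, -0.028, -0.01, -0.3, 0, 0, 0, -0.028, -0.01, -0.4, 0, 0, 0, -0.028, -0.01, -0.6, 0, 0, 0, -0.028, -0.01, -0.807, 0, 0, 0, -0.028, -0.01, -0.807, 0, 0, 0, -0.028, -0.01, -0.807, 0, 0, 0, -0.028, -0.01, -0.807, 0, 0, 0], "grip": -0.2}}

```text
clock: 10.08
tool_pos: [630.4, 91.7, 22.8]
tcp_rot: [[0.982, -0.002, -0.19], [0.19, -0.001, 0.982], [-0.002, -1.0, -0.0]]
contact_force: [-0.5, -1.1, -1.0]
grip_width: 52.8
```

>>> {"name": "play_rows", "arguments": {"increments": [0, 0, 0, 0, 0, 0, 0, 0, 0, 0, 0, 0, 0, 0, 0, 0, 0, 0, 0, 0, 0, 0, 0, 0, 0, 0, 0, 0, 0, 0, 0, 0, 0, 0, 0, 0, 0, 0, 0, 0, 0, 0, 0, 0, 0, 0, 0, 0, 0, 0, 0, 0, 0, 0, 0, 0, 0, 0, 0, 0], "grip": 1, "squeeze": 25}}

```text
clock: 10.92
tool_pos: [631.4, 91.9, 24.1]
tcp_rot: [[0.982, -0.0, -0.19], [0.19, -0.0, 0.982], [-0.0, -1.0, -0.0]]
contact_force: [-0.7, 0.2, 0.8]
grip_width: 15.6
```

>>> {"name": "play_rows", "arguments": {"increments": [0, 0, 0.1, 0, 0, 0, 0, 0, 0.3, 0, 0, 0, 0, 0, 0.5, 0, 0, 0, 0, 0, 0.7, 0, 0, 0, 0, 0, 0.7, 0, 0, 0]}}

```text
clock: 11.33
tool_pos: [635.5, 92.8, 136.5]
tcp_rot: [[0.982, 0.011, -0.189], [0.189, 0.002, 0.982], [0.011, -1.0, 0.0]]
contact_force: [1.0, 1.3, -0.4]
grip_width: 15.6
```

>>> {"name": "play_rows", "arguments": {"increments": [0, -0.1, 0.2, 0, 0, 0, 0, -0.3, 0.2, 0, 0, 0, 0, -0.53, 0.2, 0, 0, 0, 0, -0.76, 0.2, 0, 0, 0, 0, -1, 0.2, 0, 0, 0]}}

```text
clock: 11.75
tool_pos: [631.4, -59.2, 160.2]
tcp_rot: [[0.982, 0.001, -0.191], [0.191, 0.0, 0.982], [0.001, -1.0, -0.0]]
contact_force: [1.8, 1.1, -0.2]
grip_width: 15.9
```

>>> {"name": "play_rows", "arguments": {"increments": [0, -0.25, 0, 0, 0, 0, 0, -0.5, 0, 0, 0, 0, 0, -0.75, 0, 0, 0, 0, 0, -1, 0, 0, 0, 0]}}

```text
clock: 12.08
tool_pos: [631.2, -210.0, 160.0]
tcp_rot: [[0.982, 0.001, -0.19], [0.19, -0.0, 0.982], [0.001, -1.0, -0.0]]
contact_force: [1.0, 1.0, 0.6]
grip_width: 16.0
```

>>> {"name": "play_rows", "arguments": {"increments": [-0.03, -0.25, 0, 0, 0, 0.04, -0.05, -0.5, 0, 0, 0, 0.08, -0.08, -0.75, 0, 0, 0, 0.12, -0.1, -0.9, 0, 0, 0, 0.156, -0.1, -1, 0, 0, 0, 0.156]}}

```text
clock: 12.5
tool_pos: [614.4, -362.9, 159.6]
tcp_rot: [[0.908, -0.001, -0.42], [0.42, -0.002, 0.908], [-0.002, -1.0, -0.002]]
contact_force: [-0.5, 0.1, -0.2]
grip_width: 16.0
```

>>> {"name": "play_rows", "arguments": {"increments": [-0.05, -0.1, -0.1, 0, 0, 0, -0.116, -0.129, -0.3, 0, 0, 0, -0.116, -0.129, -0.5, 0, 0, 0, -0.116, -0.129, -0.5, 0, 0, 0, -0.116, -0.129, -0.5, 0, 0, 0]}}

```text
clock: 12.92
tool_pos: [598.2, -375.0, 82.2]
tcp_rot: [[0.906, -0.003, -0.423], [0.423, 0.003, 0.906], [-0.002, -1.0, 0.004]]
contact_force: [-0.2, -0.0, -0.4]
grip_width: 16.0
```

```bash
python3 w.py 8.png
```

```text
[ 598.2 -375.    82.2] 12.9167 15.986972378029957
[242. 333.] c 634.5 -470.9 size 289 10 deg 25
[250. 310.] c 633.1 -448.5 size 44 14 deg 25
[308. 287.] c 664.5 -411.3 size 10 52 deg 121
[193. 287.] c 584.4 -448.8 size 10 52 deg 109
[253. 226.] c 605.3 -381.4 size 53 77 deg 117
```

View pics/8.png

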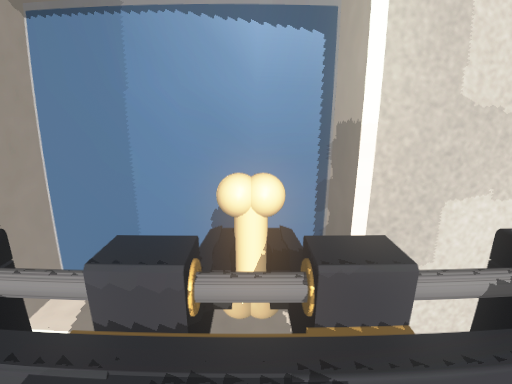

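>>> {"name": "play_rows", "arguments": {"increments": [0, 0, -0.1, 0, 0, 0, 0, 0, -0.2, 0, 0, 0, 0, 0, -0.313, 0, 0, 0, 0, 0, -0.313, 0, 0, 0, 0, 0, -0.313, 0, 0, 0]}}

```text
clock: 13.38
tool_pos: [598.6, -376.9, 35.7]
tcp_rot: [[0.906, -0.001, -0.422], [0.422, 0.001, 0.906], [-0.001, -1.0, 0.001]]
contact_force: [0.1, -0.3, -1.3]
grip_width: 16.0
```

>>> {"name": "play_rows", "arguments": {"increments": [0, 0, 0, 0, 0, 0, 0, 0, 0, 0, 0, 0, 0, 0, 0, 0, 0, 0, 0, 0, 0, 0, 0, 0, 0, 0, 0, 0, 0, 0, 0, 0, 0, 0, 0, 0], "grip": 0.09}}

```text
clock: 13.88
tool_pos: [599.0, -377.5, 37.3]
tcp_rot: [[0.907, 0.0, -0.422], [0.422, -0.0, 0.907], [0.0, -1.0, -0.0]]
contact_force: [0.2, 0.1, -0.3]
grip_width: 39.9
```

>>> {"name": "play_rows", "arguments": {"increments": [0, 0, 0.15, 0, 0, 0, 0, 0, 0.4, 0, 0, 0, 0, 0, 0.7, 0, 0, 0, 0, 0, 0.9, 0, 0, 0, 0, 0, 0.9, 0, 0, 0]}}

```text
clock: 14.3
tool_pos: [603.1, -379.6, 180.9]
tcp_rot: [[0.907, 0.011, -0.422], [0.422, -0.006, 0.907], [0.008, -1.0, -0.011]]
contact_force: [1.2, -1.4, 0.6]
grip_width: 40.0
```

```bash
python3 m.py; python3 w.py 8b.png
```

```text
finds
[228. 212.] c 455 124 size 67 34 long dir deg 64
[231. 186.] c 542 113 size 34 73 long dir deg -83
[203. 160.] c 630 205 size 68 30 long dir deg 82
floor
[371. 182.] c 537 -356 size 191 182 long dir deg 25
cap
[310. 210.] c 454 -140 size 224 212 long dir deg 17
[ 601.6 -378.8  177.2] 14.35 40.3704055459152
[291. 333.] c 731.1 -524.7 size 433 15 deg 25
[354. 287.] c 764.4 -441.2 size 25 79 deg 124
[147. 286.] c 547.4 -541.3 size 23 79 deg 106
[248. 182.] c 600.7 -379.7 size 34 83 deg 115
```

>>> {"name": "play_rows", "arguments": {"increments": [-0.03, 0.25, 0, 0, 0, -0.04, -0.05, 0.5, 0, 0, 0, -0.08, -0.08, 0.75, 0, 0, 0, -0.12, -0.1, 1, 0, 0, 0, -0.183, -0.1, 1, 0, 0, 0, -0.183], "grip": -0.2}}

```text
clock: 14.82
tool_pos: [583.5, -216.7, 170.4]
tcp_rot: [[0.988, -0.003, -0.153], [0.153, 0.007, 0.988], [-0.002, -1.0, 0.007]]
contact_force: [1.3, 0.6, -0.2]
grip_width: 52.7
```

>>> {"name": "play_rows", "arguments": {"increments": [-0.05, 0.25, 0, 0, 0, 0, -0.1, 0.5, 0, 0, 0, 0, -0.15, 0.75, 0, 0, 0, 0, -0.2, 1, 0, 0, 0, 0]}}

```text
clock: 15.15
tool_pos: [552.4, -76.2, 170.6]
tcp_rot: [[0.989, -0.003, -0.148], [0.148, 0.0, 0.989], [-0.003, -1.0, 0.001]]
contact_force: [1.4, 0.6, 0.5]
grip_width: 52.8
```

>>> {"name": "play_rows", "arguments": {"increments": [0, 0.25, 0, 0, 0, 0, 0, 0.5, 0, 0, 0, 0, 0, 0.75, 0, 0, 0, 0, 0, 1, 0, 0, 0, 0]}}

```text
clock: 15.48
tool_pos: [552.7, 73.8, 170.7]
tcp_rot: [[0.989, -0.003, -0.148], [0.148, -0.001, 0.989], [-0.003, -1.0, -0.0]]
contact_force: [0.3, 0.2, -0.4]
grip_width: 52.9
```

>>> {"name": "play_rows", "arguments": {"increments": [-0.059, 0.2, -0.1, 0, 0, 0, -0.059, 0.262, -0.3, 0, 0, 0, -0.059, 0.262, -0.5, 0, 0, 0, -0.059, 0.262, -0.6, 0, 0, 0, -0.059, 0.262, -0.6, 0, 0, 0, -0.059, 0.262, -0.6, 0, 0, 0]}}

```text
clock: 15.98
tool_pos: [543.9, 111.3, 80.7]
tcp_rot: [[0.989, -0.004, -0.148], [0.148, -0.001, 0.989], [-0.004, -1.0, -0.0]]
contact_force: [-0.3, 0.0, 0.5]
grip_width: 52.9
```

```bash
python3 w.py 8c.png
```

```text
[543.9 111.3  80.7] 15.9833 52.908331461359246
[316. 333.] c 616.3 19.9 size 287 10 deg 9
[378. 286.] c 650.6 66.6 size 18 53 deg 110
[123. 286.] c 456.0 37.2 size 53 18 deg 86
[252. 212.] c 545.6 111.2 size 34 73 deg 99
[133. 178.] c 458.0 121.6 size 68 35 deg 64
[407.  98.] c 634.0 204.7 size 65 33 deg 82
```

Aligned. Descend (82.2 → 24.5), grip, lift, check.

>>> {"name": "play_rows", "arguments": {"increments": [0, 0, -0.15, 0, 0, 0, 0, 0, -0.3, 0, 0, 0, 0, 0, -0.385, 0, 0, 0, 0, 0, -0.385, 0, 0, 0, 0, 0, -0.385, 0, 0, 0]}}

```text
clock: 16.45
tool_pos: [545.6, 111.8, 24.9]
tcp_rot: [[0.989, 0.0, -0.148], [0.148, 0.0, 0.989], [0.0, -1.0, 0.0]]
contact_force: [-0.4, 0.2, -0.3]
grip_width: 52.7
```

>>> {"name": "play_rows", "arguments": {"increments": [0, 0, 0, 0, 0, 0, 0, 0, 0, 0, 0, 0, 0, 0, 0, 0, 0, 0, 0, 0, 0, 0, 0, 0, 0, 0, 0, 0, 0, 0, 0, 0, 0, 0, 0, 0, 0, 0, 0, 0, 0, 0, 0, 0, 0, 0, 0, 0, 0, 0, 0, 0, 0, 0], "grip": 1}}

```text
clock: 17.2
tool_pos: [545.2, 111.9, 24.5]
tcp_rot: [[0.989, 0.0, -0.148], [0.148, -0.0, 0.989], [0.0, -1.0, -0.0]]
contact_force: [0.2, -0.1, 2.3]
grip_width: 15.9
```

>>> {"name": "play_rows", "arguments": {"increments": [0, 0, 0.15, 0, 0, 0, 0, 0, 0.4, 0, 0, 0, 0, 0, 0.65, 0, 0, 0, 0, 0, 0.9, 0, 0, 0, 0, 0, 0.9, 0, 0, 0]}}

```text
clock: 17.62
tool_pos: [549.3, 113.0, 166.1]
tcp_rot: [[0.989, 0.011, -0.147], [0.147, 0.003, 0.989], [0.011, -1.0, 0.001]]
contact_force: [0.2, 1.1, -0.6]
grip_width: 15.9
```

>>> {"name": "play_rows", "arguments": {"increments": [0, -0.1, 0, 0, 0, 0, 0, -0.3, 0, 0, 0, 0, 0, -0.5, 0, 0, 0, 0, 0, -0.75, 0, 0, 0, 0, 0, -0.95, 0, 0, 0, 0]}}

```text
clock: 18.03
tool_pos: [544.6, -33.3, 158.8]
tcp_rot: [[0.989, -0.001, -0.147], [0.147, -0.001, 0.989], [-0.001, -1.0, -0.001]]
contact_force: [0.1, -0.5, -0.8]
grip_width: 15.6
```

>>> {"name": "play_rows", "arguments": {"increments": [0, -0.25, 0, 0, 0, 0, 0, -0.5, 0, 0, 0, 0, 0, -0.75, 0, 0, 0, 0, 0, -0.95, 0, 0, 0, 0]}}

```text
clock: 18.37
tool_pos: [544.3, -176.6, 158.8]
tcp_rot: [[0.989, -0.001, -0.146], [0.146, -0.001, 0.989], [-0.001, -1.0, -0.001]]
contact_force: [0.2, 1.1, -0.7]
grip_width: 16.2
```

>>> {"name": "play_rows", "arguments": {"increments": [-0.03, -0.25, 0, 0, 0, 0.04, -0.05, -0.5, 0, 0, 0, 0.08, -0.08, -0.75, 0, 0, 0, 0.12, -0.12, -0.9, 0, 0, 0, 0.183, -0.121, -0.95, 0, 0, 0, 0.183]}}

```text
clock: 18.78
tool_pos: [524.1, -321.5, 158.4]
tcp_rot: [[0.908, -0.002, -0.42], [0.42, -0.002, 0.908], [-0.003, -1.0, -0.001]]
contact_force: [-0.5, -0.9, -0.2]
grip_width: 16.1
```

>>> {"name": "play_rows", "arguments": {"increments": [-0.05, -0.25, 0, 0, 0, 0, -0.1, -0.5, 0, 0, 0, 0, -0.1, -0.682, -0.2, 0, 0, 0, -0.1, -0.682, -0.4, 0, 0, 0, -0.1, -0.682, -0.5, 0, 0, 0, -0.1, -0.682, -0.5, 0, 0, 0]}}

```text
clock: 19.28
tool_pos: [510.2, -414.3, 79.9]
tcp_rot: [[0.906, -0.006, -0.423], [0.423, 0.006, 0.906], [-0.003, -1.0, 0.008]]
contact_force: [0.2, 1.7, -0.8]
grip_width: 15.8
```

>>> {"name": "play_rows", "arguments": {"increments": [0, 0, -0.1, 0, 0, 0, 0, 0, -0.2, 0, 0, 0, 0, 0, -0.313, 0, 0, 0, 0, 0, -0.313, 0, 0, 0, 0, 0, -0.313, 0, 0, 0]}}

```text
clock: 19.7
tool_pos: [512.6, -417.0, 37.3]
tcp_rot: [[0.906, -0.0, -0.423], [0.423, 0.0, 0.906], [0.0, -1.0, 0.0]]
contact_force: [-0.3, 0.3, -0.1]
grip_width: 15.7
```

>>> {"name": "play_rows", "arguments": {"increments": [0, 0, 0, 0, 0, 0, 0, 0, 0, 0, 0, 0, 0, 0, 0, 0, 0, 0, 0, 0, 0, 0, 0, 0, 0, 0, 0, 0, 0, 0, 0, 0, 0, 0, 0, 0], "grip": 0.09}}

```text
clock: 20.2
tool_pos: [512.1, -418.1, 37.7]
tcp_rot: [[0.907, 0.0, -0.422], [0.422, -0.0, 0.907], [0.0, -1.0, -0.0]]
contact_force: [-1.1, -0.2, -0.2]
grip_width: 39.7
```

>>> {"name": "play_rows", "arguments": {"increments": [0, 0, 0.15, 0, 0, 0, 0, 0, 0.4, 0, 0, 0, 0, 0, 0.7, 0, 0, 0, 0, 0, 0.9, 0, 0, 0, 0, 0, 0.9, 0, 0, 0]}}

```text
clock: 20.62
tool_pos: [515.7, -420.5, 180.5]
tcp_rot: [[0.907, 0.01, -0.422], [0.422, -0.007, 0.907], [0.006, -1.0, -0.011]]
contact_force: [0.7, -0.6, -0.1]
grip_width: 40.2
```

```bash
python3 m.py|head -4; python3 w.py 8d.png|tail -2
```

```text
finds
[228. 212.] c 455 124 size 67 34 long dir deg 64
[203. 160.] c 630 205 size 68 30 long dir deg 82
floor
[249. 182.] c 514.7 -420.1 size 35 74 deg 115
[346. 181.] c 605.1 -377.9 size 35 84 deg 115
```

>>> {"name": "play_rows", "arguments": {"increments": [0, 0.25, 0, 0, 0, -0.05, 0, 0.5, 0, 0, 0, -0.1, 0, 0.75, 0, 0, 0, -0.15, 0, 0.9, 0, 0, 0, -0.2], "grip": -0.2}}

```text
clock: 21.05
tool_pos: [511.0, -277.9, 170.6]
tcp_rot: [[0.993, -0.003, -0.121], [0.121, 0.004, 0.993], [-0.003, -1.0, 0.004]]
contact_force: [-0.6, 1.4, -0.6]
grip_width: 52.9
```

>>> {"name": "play_rows", "arguments": {"increments": [-0.05, 0.25, 0, 0, 0, -0.05, -0.1, 0.5, 0, 0, 0, -0.1, -0.15, 0.75, 0, 0, 0, -0.15, -0.2, 0.9, 0, 0, 0, -0.2]}}

```text
clock: 21.38
tool_pos: [480.3, -143.5, 170.9]
tcp_rot: [[0.981, -0.003, 0.192], [-0.192, 0.002, 0.981], [-0.004, -1.0, 0.002]]
contact_force: [-0.2, 0.4, -0.2]
grip_width: 52.9
```

>>> {"name": "play_rows", "arguments": {"increments": [0, 0.25, 0, 0, 0, -0.05, 0, 0.5, 0, 0, 0, -0.1, 0, 0.75, 0, 0, 0, -0.167, 0, 0.9, 0, 0, 0, -0.167]}}

```text
clock: 21.72
tool_pos: [480.5, -8.8, 171.1]
tcp_rot: [[0.897, -0.003, 0.441], [-0.441, 0.001, 0.897], [-0.003, -1.0, -0.0]]
contact_force: [-0.2, -0.5, 0.2]
grip_width: 52.8
```

>>> {"name": "play_rows", "arguments": {"increments": [-0.05, 0.25, 0, 0, 0, 0, -0.1, 0.5, 0, 0, 0, 0, -0.16, 0.75, -0.1, 0, 0, 0, -0.16, 0.9, -0.3, 0, 0, 0, -0.16, 0.9, -0.6, 0, 0, 0, -0.16, 0.9, -0.6, 0, 0, 0, -0.16, 0.9, -0.6, 0, 0, 0]}}

```text
clock: 22.3
tool_pos: [455.0, 120.7, 80.0]
tcp_rot: [[0.898, -0.008, 0.439], [-0.439, -0.003, 0.898], [-0.006, -1.0, -0.006]]
contact_force: [-0.3, 0.2, 0.9]
grip_width: 52.8
```

```bash
python3 w.py 8e.png
```

```text
[455.  120.7  80. ] 22.3 52.80125538016238
[317. 333.] c 462.7 4.9 size 10 287 deg 154
[378. 286.] c 517.2 23.9 size 54 18 deg 77
[123. 286.] c 340.8 109.7 size 53 18 deg 51
[254. 209.] c 458.5 121.5 size 68 34 deg 64
[457.  13.] c 629.1 180.3 size 20 39 deg 158
```

>>> {"name": "play_rows", "arguments": {"increments": [0, 0, -0.15, 0, 0, 0, 0, 0, -0.3, 0, 0, 0, 0, 0, -0.387, 0, 0, 0, 0, 0, -0.387, 0, 0, 0, 0, 0, -0.387, 0, 0, 0]}}

```text
clock: 22.77
tool_pos: [459.1, 121.2, 25.9]
tcp_rot: [[0.898, 0.002, 0.441], [-0.441, -0.0, 0.898], [0.001, -1.0, 0.001]]
contact_force: [0.9, 0.1, 0.2]
grip_width: 53.0
```

>>> {"name": "play_rows", "arguments": {"increments": [0, 0, 0, 0, 0, 0, 0, 0, 0, 0, 0, 0, 0, 0, 0, 0, 0, 0, 0, 0, 0, 0, 0, 0, 0, 0, 0, 0, 0, 0, 0, 0, 0, 0, 0, 0, 0, 0, 0, 0, 0, 0, 0, 0, 0, 0, 0, 0, 0, 0, 0, 0, 0, 0], "grip": 1}}

```text
clock: 23.52
tool_pos: [458.2, 122.1, 24.6]
tcp_rot: [[0.898, 0.0, 0.439], [-0.439, -0.0, 0.898], [0.0, -1.0, 0.0]]
contact_force: [-1.3, -0.2, 3.9]
grip_width: 15.6
```

>>> {"name": "play_rows", "arguments": {"increments": [0, 0, 0.15, 0, 0, 0, 0, 0, 0.4, 0, 0, 0, 0, 0, 0.65, 0, 0, 0, 0, 0, 0.9, 0, 0, 0, 0, 0, 0.9, 0, 0, 0]}}

```text
clock: 23.93
tool_pos: [461.6, 123.2, 165.3]
tcp_rot: [[0.898, 0.01, 0.44], [-0.44, 0.003, 0.898], [0.007, -1.0, 0.007]]
contact_force: [0.5, 0.5, -0.3]
grip_width: 15.6
```

>>> {"name": "play_rows", "arguments": {"increments": [0.02, -0.1, 0, 0, 0, 0.05, 0.05, -0.3, 0, 0, 0, 0.1, 0.1, -0.5, 0, 0, 0, 0.15, 0.15, -0.75, 0, 0, 0, 0.2, 0.2, -0.9, 0, 0, 0, 0.2]}}

```text
clock: 24.35
tool_pos: [487.5, -16.9, 158.9]
tcp_rot: [[0.99, -0.001, 0.139], [-0.139, -0.001, 0.99], [-0.001, -1.0, -0.002]]
contact_force: [-0.1, -0.9, -0.8]
grip_width: 15.6
```

>>> {"name": "play_rows", "arguments": {"increments": [0, -0.25, 0, 0, 0, 0.05, 0, -0.5, 0, 0, 0, 0.1, 0, -0.75, 0, 0, 0, 0.15, 0, -0.9, 0, 0, 0, 0.2]}}

```text
clock: 24.68
tool_pos: [487.0, -152.5, 158.8]
tcp_rot: [[0.985, -0.001, -0.173], [0.173, -0.001, 0.985], [-0.001, -1.0, -0.001]]
contact_force: [-0.3, -1.1, -0.9]
grip_width: 16.1
```

>>> {"name": "play_rows", "arguments": {"increments": [-0.03, -0.25, 0, 0, 0, 0.04, -0.05, -0.5, 0, 0, 0, 0.08, -0.08, -0.75, 0, 0, 0, 0.12, -0.1, -0.9, 0, 0, 0, 0.167, -0.1, -0.9, 0, 0, 0, 0.167]}}

```text
clock: 25.1
tool_pos: [470.6, -289.6, 158.6]
tcp_rot: [[0.909, -0.002, -0.418], [0.418, -0.003, 0.909], [-0.003, -1.0, -0.002]]
contact_force: [-0.3, -0.7, -0.4]
grip_width: 15.6
```

>>> {"name": "play_rows", "arguments": {"increments": [0, -0.2, 0, 0, 0, 0, 0, -0.344, -0.1, 0, 0, 0, 0, -0.344, -0.3, 0, 0, 0, 0, -0.344, -0.5, 0, 0, 0, 0, -0.344, -0.5, 0, 0, 0, 0, -0.344, -0.5, 0, 0, 0]}}

```text
clock: 25.6
tool_pos: [472.1, -332.9, 83.1]
tcp_rot: [[0.906, -0.003, -0.423], [0.423, 0.003, 0.906], [-0.002, -1.0, 0.004]]
contact_force: [-0.7, -0.2, -0.7]
grip_width: 15.8
```

>>> {"name": "play_rows", "arguments": {"increments": [0, 0, -0.1, 0, 0, 0, 0, 0, -0.2, 0, 0, 0, 0, 0, -0.313, 0, 0, 0, 0, 0, -0.313, 0, 0, 0, 0, 0, -0.313, 0, 0, 0]}}

```text
clock: 26.02
tool_pos: [473.9, -334.3, 38.8]
tcp_rot: [[0.906, 0.001, -0.423], [0.423, -0.0, 0.906], [0.001, -1.0, -0.001]]
contact_force: [1.0, 0.3, -0.8]
grip_width: 15.7
```

>>> {"name": "play_rows", "arguments": {"increments": [0, 0, 0, 0, 0, 0, 0, 0, 0, 0, 0, 0, 0, 0, 0, 0, 0, 0, 0, 0, 0, 0, 0, 0, 0, 0, 0, 0, 0, 0, 0, 0, 0, 0, 0, 0], "grip": 0.09}}

```text
clock: 26.52
tool_pos: [473.1, -334.7, 37.7]
tcp_rot: [[0.907, 0.0, -0.422], [0.422, -0.0, 0.907], [0.0, -1.0, -0.0]]
contact_force: [-0.4, -0.7, 0.1]
grip_width: 40.1
```

>>> {"name": "play_rows", "arguments": {"increments": [0, 0, 0.15, 0, 0, 0, 0, 0, 0.4, 0, 0, 0, 0, 0, 0.7, 0, 0, 0, 0, 0, 0.9, 0, 0, 0, 0, 0, 0.9, 0, 0, 0]}}

```text
clock: 26.93
tool_pos: [476.7, -336.6, 179.4]
tcp_rot: [[0.907, 0.009, -0.422], [0.422, -0.006, 0.907], [0.006, -1.0, -0.01]]
contact_force: [1.5, -0.4, -0.3]
grip_width: 39.9
```

```bash
python3 m.py|head -4; python3 w.py 8f.png
```

```text
finds
[203. 160.] c 630 205 size 68 30 long dir deg 82
floor
[368. 182.] c 538 -358 size 192 186 long dir deg 25
[ 475.2 -335.9  176.2] 26.9833 40.342176100852924
[291. 333.] c 603.6 -481.0 size 431 15 deg 25
[355. 287.] c 637.1 -397.5 size 24 79 deg 125
[147. 286.] c 420.9 -497.6 size 23 78 deg 106
[250. 253.] c 509.1 -408.6 size 34 43 deg 115
[339. 243.] c 590.7 -359.6 size 28 36 deg 101
[250. 183.] c 476.1 -337.4 size 35 69 deg 115
```

>>> {"name": "play_rows", "arguments": {"increments": [0.08, 0.25, 0, 0, 0, -0.05, 0.16, 0.5, 0, 0, 0, -0.1, 0.24, 0.75, 0, 0, 0, -0.15, 0.3, 0.9, 0, 0, 0, -0.2], "grip": -0.3}}

```text
clock: 27.37
tool_pos: [517.7, -194.6, 170.6]
tcp_rot: [[0.993, -0.003, -0.121], [0.121, 0.003, 0.993], [-0.002, -1.0, 0.003]]
contact_force: [1.0, 0.8, 0.7]
grip_width: 56.9
```

>>> {"name": "play_rows", "arguments": {"increments": [0.08, 0.25, 0, 0, 0, -0.05, 0.16, 0.5, 0, 0, 0, -0.1, 0.24, 0.75, 0, 0, 0, -0.167, 0.3, 0.9, 0, 0, 0, -0.167]}}

```text
clock: 27.7
tool_pos: [562.5, -59.2, 170.6]
tcp_rot: [[0.99, -0.003, 0.141], [-0.141, 0.002, 0.99], [-0.003, -1.0, 0.002]]
contact_force: [-0.3, 0.6, -0.1]
grip_width: 57.1
```

>>> {"name": "play_rows", "arguments": {"increments": [0.08, 0.25, 0, 0, 0, 0, 0.16, 0.5, 0, 0, 0, 0, 0.24, 0.75, 0, 0, 0, 0, 0.3, 0.9, 0, 0, 0, 0]}}

```text
clock: 28.03
tool_pos: [607.1, 75.7, 170.4]
tcp_rot: [[0.991, -0.003, 0.136], [-0.136, 0.002, 0.991], [-0.003, -1.0, 0.001]]
contact_force: [0.5, 0.8, 0.8]
grip_width: 57.2
```

>>> {"name": "play_rows", "arguments": {"increments": [0.08, 0.25, 0, 0, 0, 0, 0.173, 0.5, 0, 0, 0, 0, 0.173, 0.75, -0.1, 0, 0, 0, 0.173, 0.894, -0.3, 0, 0, 0, 0.173, 0.894, -0.6, 0, 0, 0, 0.173, 0.894, -0.6, 0, 0, 0, 0.173, 0.894, -0.6, 0, 0, 0]}}

```text
clock: 28.62
tool_pos: [630.7, 202.8, 78.2]
tcp_rot: [[0.99, -0.008, 0.14], [-0.14, -0.004, 0.99], [-0.008, -1.0, -0.005]]
contact_force: [-0.2, -0.9, 1.2]
grip_width: 57.4
```

```bash
python3 w.py 8g.png
```

```text
[630.7 202.8  78.2] 28.6167 57.40208719481367
[325. 332.] c 680.9 95.6 size 10 283 deg 172
[115. 286.] c 519.6 158.6 size 53 19 deg 69
[386. 286.] c 725.3 130.8 size 20 53 deg 94
[465. 231.] c 786.6 170.3 size 30 70 deg 154
[254. 211.] c 633.8 204.3 size 66 28 deg 83
[239.  20.] c 638.4 323.3 size 30 108 deg 172
[36. 18.] c 516.2 350.2 size 33 21 deg 10
```

>>> {"name": "play_rows", "arguments": {"increments": [0, 0, -0.15, 0, 0, 0, 0, 0, -0.3, 0, 0, 0, 0, 0, -0.387, 0, 0, 0, 0, 0, -0.387, 0, 0, 0, 0, 0, -0.387, 0, 0, 0]}}

```text
clock: 29.08
tool_pos: [634.8, 203.9, 25.6]
tcp_rot: [[0.99, 0.001, 0.141], [-0.141, -0.0, 0.99], [0.001, -1.0, 0.0]]
contact_force: [-0.2, -0.2, -0.9]
grip_width: 57.1
```

>>> {"name": "play_rows", "arguments": {"increments": [0, 0, 0, 0, 0, 0, 0, 0, 0, 0, 0, 0, 0, 0, 0, 0, 0, 0, 0, 0, 0, 0, 0, 0, 0, 0, 0, 0, 0, 0, 0, 0, 0, 0, 0, 0, 0, 0, 0, 0, 0, 0, 0, 0, 0, 0, 0, 0, 0, 0, 0, 0, 0, 0], "grip": 1, "squeeze": 30}}

```text
clock: 29.83
tool_pos: [634.2, 204.6, 25.0]
tcp_rot: [[0.99, 0.0, 0.14], [-0.14, 0.0, 0.99], [0.0, -1.0, 0.0]]
contact_force: [-1.4, -0.2, 5.9]
grip_width: 27.5
```

>>> {"name": "play_rows", "arguments": {"increments": [0, 0, 0.15, 0, 0, 0, 0, 0, 0.4, 0, 0, 0, 0, 0, 0.65, 0, 0, 0, 0, 0, 0.9, 0, 0, 0, 0, 0, 0.9, 0, 0, 0]}}

```text
clock: 30.25
tool_pos: [638.2, 206.3, 167.4]
tcp_rot: [[0.99, 0.011, 0.141], [-0.141, 0.004, 0.99], [0.011, -1.0, 0.006]]
contact_force: [1.9, -0.1, 0.7]
grip_width: 27.4
```

>>> {"name": "play_rows", "arguments": {"increments": [0, -0.1, 0, 0, 0, 0, -0.03, -0.3, 0, 0, 0, 0, -0.06, -0.5, 0, 0, 0, 0, -0.08, -0.75, 0, 0, 0, 0, -0.1, -0.9, 0, 0, 0, 0]}}

```text
clock: 30.67
tool_pos: [617.2, 63.1, 157.1]
tcp_rot: [[0.99, -0.004, 0.144], [-0.144, -0.004, 0.99], [-0.003, -1.0, -0.004]]
contact_force: [0.3, -1.1, -0.5]
grip_width: 27.9
```

>>> {"name": "play_rows", "arguments": {"increments": [-0.03, -0.25, 0, 0, 0, 0.05, -0.06, -0.5, 0, 0, 0, 0.1, -0.08, -0.75, 0, 0, 0, 0.15, -0.1, -0.9, 0, 0, 0, 0.2]}}

```text
clock: 31.0
tool_pos: [601.4, -72.3, 157.2]
tcp_rot: [[0.985, -0.004, -0.172], [0.172, -0.003, 0.985], [-0.005, -1.0, -0.002]]
contact_force: [0.7, -0.5, -1.4]
grip_width: 27.8
```

>>> {"name": "play_rows", "arguments": {"increments": [-0.03, -0.25, 0, 0, 0, 0.04, -0.07, -0.5, 0, 0, 0, 0.08, -0.12, -0.75, 0, 0, 0, 0.12, -0.15, -0.9, 0, 0, 0, 0.167, -0.15, -0.9, 0, 0, 0, 0.167]}}

```text
clock: 31.42
tool_pos: [577.1, -209.7, 156.9]
tcp_rot: [[0.909, -0.005, -0.416], [0.416, -0.004, 0.909], [-0.006, -1.0, -0.001]]
contact_force: [0.1, 0.3, -0.7]
grip_width: 27.4
```

>>> {"name": "play_rows", "arguments": {"increments": [-0.05, -0.2, 0, 0, 0, 0, -0.1, -0.4, 0, 0, 0, 0, -0.143, -0.624, -0.15, 0, 0, 0, -0.143, -0.624, -0.3, 0, 0, 0, -0.143, -0.624, -0.5, 0, 0, 0, -0.143, -0.624, -0.5, 0, 0, 0]}}

```text
clock: 31.92
tool_pos: [554.4, -293.1, 77.5]
tcp_rot: [[0.907, -0.011, -0.421], [0.421, 0.005, 0.907], [-0.008, -1.0, 0.009]]
contact_force: [-1.9, 1.4, -1.4]
grip_width: 27.8
```

>>> {"name": "play_rows", "arguments": {"increments": [0, 0, -0.1, 0, 0, 0, 0, 0, -0.2, 0, 0, 0, 0, 0, -0.313, 0, 0, 0, 0, 0, -0.313, 0, 0, 0, 0, 0, -0.313, 0, 0, 0]}}

```text
clock: 32.33
tool_pos: [560.2, -293.5, 37.0]
tcp_rot: [[0.906, -0.0, -0.423], [0.423, 0.0, 0.906], [-0.0, -1.0, 0.0]]
contact_force: [0.1, -0.3, -0.4]
grip_width: 27.6
```

>>> {"name": "play_rows", "arguments": {"increments": [0, 0, 0, 0, 0, 0, 0, 0, 0, 0, 0, 0, 0, 0, 0, 0, 0, 0, 0, 0, 0, 0, 0, 0, 0, 0, 0, 0, 0, 0, 0, 0, 0, 0, 0, 0], "grip": 0}}

```text
clock: 32.83
tool_pos: [560.1, -294.1, 37.6]
tcp_rot: [[0.907, 0.0, -0.422], [0.422, -0.0, 0.907], [0.0, -1.0, -0.0]]
contact_force: [0.9, 0.6, 0.2]
grip_width: 43.8
```

>>> {"name": "play_rows", "arguments": {"increments": [0, 0, 0.15, 0, 0, 0, 0, 0, 0.4, 0, 0, 0, 0, 0, 0.7, 0, 0, 0, 0, 0, 1, 0, 0, 0, 0, 0, 1, 0, 0, 0]}}

```text
clock: 33.25
tool_pos: [563.8, -295.5, 195.2]
tcp_rot: [[0.907, 0.01, -0.422], [0.422, -0.005, 0.907], [0.007, -1.0, -0.009]]
contact_force: [0.6, 0.6, 1.4]
grip_width: 44.1
```

>>> {"name": "play_rows", "arguments": {"increments": [0, 0.25, 0.1, 0, 0, 0, 0, 0.5, 0.2, 0, 0, 0, 0, 0.75, 0.2, 0, 0, 0, 0, 1, 0.2, 0, 0, -0.1, 0, 1, 0.2, 0, 0, -0.1], "grip": 0.32}}

```text
clock: 33.67
tool_pos: [560.8, -134.1, 218.3]
tcp_rot: [[0.96, 0.001, -0.279], [0.279, 0.005, 0.96], [0.003, -1.0, 0.004]]
contact_force: [0.6, 0.3, 0.1]
grip_width: 30.2
```

```bash
cat > v.py <<'E'
from h import *
o=r.get_obs();print(o["tool_pos"].round(1),o["clock"])
s=grab("scene");w=grab("wrist");t=grab("top")
out=np.zeros((600,800,3),np.uint8)
out[:300,:400]=cv2.resize(w["color"],(400,300)); out[:300,400:]=cv2.resize(s["color"][90:240,130:330],(400,300),interpolation=cv2.INTER_CUBIC)
out[300:,:]=cv2.resize(t["color"][90:240,170:440],(800,300)) if 0 else cv2.resize(t["color"][95:245,130:530],(800,300),interpolation=cv2.INTER_CUBIC)
cv2.imwrite("pics/9.png",out)
# post candidate
E
python3 v.py
```

```text
[ 560.8 -134.1  218.3] 33.6667
```

View pics/9.png

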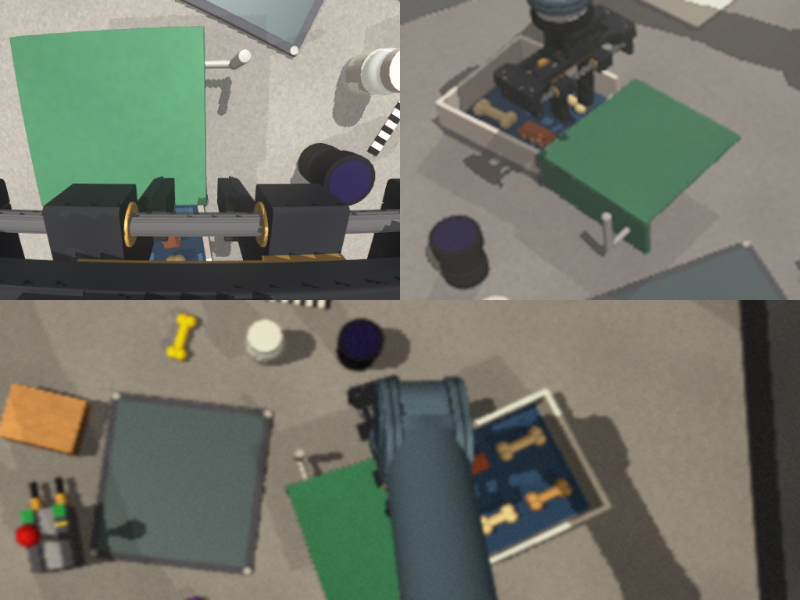

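>>> {"name": "play_rows", "arguments": {"increments": [0.07, 0.25, 0, 0, 0, -0.05, 0.13, 0.5, -0.1, 0, 0, -0.1, 0.13, 0.793, -0.2, 0, 0, -0.151, 0.13, 0.793, -0.35, 0, 0, -0.151, 0.13, 0.793, -0.45, 0, 0, -0.151, 0.13, 0.793, -0.45, 0, 0, -0.151, 0.13, 0.793, -0.45, 0, 0, -0.151]}}

```text
clock: 34.4
tool_pos: [579.2, -27.1, 149.3]
tcp_rot: [[0.999, -0.002, -0.04], [0.04, -0.001, 0.999], [-0.002, -1.0, -0.001]]
contact_force: [0.1, 0.7, -0.5]
grip_width: 29.7
```

```bash
python3 - <<'E'
from h import *
o=r.get_obs();print(o["tool_pos"].round(1))
w=grab("wrist");cv2.imwrite("pics/10.png",w["color"][100:330,130:400]) 
g=w["range_z"];uv=np.array([(u,v) for v in range(100,340) for u in range(180,340)])
uv=uv[g[uv[:,1],uv[:,0]]>0];p=cloud(w,uv)
k=(p[:,2]>98)&(p[:,2]<110)&(np.hypot(p[:,0]-580,p[:,1]+25)<40)
print(k.sum(),p[k].mean(0) if k.any() else 0, uv[k].mean(0) if k.any() else 0, p[k].min(0),p[k].max(0))
E
```

```text
[579.2 -27.1 149.3]
388 [580.74831971 -24.47186309 104.9583109 ] [251.93556701 218.89690722] [574.09778572 -32.53087123  98.01203344] [587.50484047 -18.78709912 107.71042435]
```

>>> {"name": "play_rows", "arguments": {"increments": [0.006, 0.003, -0.15, 0, 0, 0, 0.006, 0.003, -0.3, 0, 0, 0, 0.006, 0.003, -0.467, 0, 0, 0, 0.006, 0.003, -0.467, 0, 0, 0, 0.006, 0.003, -0.467, 0, 0, 0]}}

```text
clock: 34.87
tool_pos: [580.5, -25.8, 80.3]
tcp_rot: [[0.999, -0.001, -0.04], [0.04, -0.0, 0.999], [-0.001, -1.0, -0.0]]
contact_force: [0.7, -0.3, 0.3]
grip_width: 29.9
```

>>> {"name": "play_rows", "arguments": {"increments": [0, 0, 0, 0, 0, 0, 0, 0, 0, 0, 0, 0, 0, 0, 0, 0, 0, 0, 0, 0, 0, 0, 0, 0, 0, 0, 0, 0, 0, 0, 0, 0, 0, 0, 0, 0], "grip": 1, "squeeze": 8}}

```text
clock: 35.37
tool_pos: [581.8, -24.9, 81.6]
tcp_rot: [[0.999, 0.003, -0.041], [0.041, -0.0, 0.999], [0.003, -1.0, -0.001]]
contact_force: [-0.4, -0.2, 6.7]
grip_width: 13.6
```

```bash
python3 arc2.py 591.5 -210.3 580.5 -24.6 4 11;python3 arc2.py 591.5 -210.3 454.6 -84.3 4 11;python3 arc2.py 591.5 -210.3 405.5 -210 2 7
```

```text
186.02550900346975
-0.09, -0.01, 0, 0, 0, 0.04, -0.17, -0.02, 0, 0, 0, 0.09, -0.26, -0.04, 0, 0, 0, 0.13, -0.34, -0.07, 0, 0, 0, 0.18, -0.42, -0.1, 0, 0, 0, 0.22, -0.5, -0.14, 0, 0, 0, 0.27, -0.57, -0.18, 0, 0, 0, 0.31, -0.64, -0.23, 0, 0, 0, 0.36, -0.71, -0.28, 0, 0, 0, 0.4, -0.78, -0.34, 0, 0, 0, 0.44, -0.84, -0.4, 0, 0, 0, 0.49
end [454.6 -84.4]
186.05808232914796
-0.06, -0.07, 0, 0, 0, 0.04, -0.11, -0.14, 0, 0, 0, 0.09, -0.15, -0.21, 0, 0, 0, 0.13, -0.2, -0.28, 0, 0, 0, 0.18, -0.23, -0.36, 0, 0, 0, 0.22, -0.26, -0.44, 0, 0, 0, 0.27, -0.29, -0.53, 0, 0, 0, 0.31, -0.31, -0.61, 0, 0, 0, 0.36, -0.32, -0.7, 0, 0, 0, 0.4, -0.33, -0.78, 0, 0, 0, 0.44, -0.33, -0.87, 0, 0, 0, 0.49
end [ 405.5 -214.8]
186.00024193532653
0.0, -0.04, 0, 0, 0, 0.02, 0.0, -0.09, 0, 0, 0, 0.04, 0.01, -0.13, 0, 0, 0, 0.07, 0.01, -0.17, 0, 0, 0, 0.09, 0.02, -0.22, 0, 0, 0, 0.11, 0.03, -0.26, 0, 0, 0, 0.13, 0.04, -0.3, 0, 0, 0, 0.16
end [ 411. -255.]
```

>>> {"name": "play_rows", "arguments": {"increments": [-0.09, -0.01, 0, 0, 0, 0.04, -0.17, -0.02, 0, 0, 0, 0.09, -0.26, -0.04, 0, 0, 0, 0.13, -0.34, -0.07, 0, 0, 0, 0.18, -0.42, -0.1, 0, 0, 0, 0.22, -0.5, -0.14, 0, 0, 0, 0.27, -0.57, -0.18, 0, 0, 0, 0.31, -0.64, -0.23, 0, 0, 0, 0.36, -0.71, -0.28, 0, 0, 0, 0.4, -0.78, -0.34, 0, 0, 0, 0.44, -0.84, -0.4, 0, 0, 0, 0.49]}}

```text
clock: 36.28
tool_pos: [455.2, -84.0, 81.5]
tcp_rot: [[0.685, 0.003, -0.728], [0.728, 0.0, 0.685], [0.002, -1.0, -0.002]]
contact_force: [-2.2, 1.9, 12.1]
grip_width: 13.7
```

>>> {"name": "play_rows", "arguments": {"increments": [-0.06, -0.07, 0, 0, 0, 0.04, -0.11, -0.14, 0, 0, 0, 0.09, -0.15, -0.21, 0, 0, 0, 0.13, -0.2, -0.28, 0, 0, 0, 0.18, -0.23, -0.36, 0, 0, 0, 0.22, -0.26, -0.44, 0, 0, 0, 0.27, -0.29, -0.53, 0, 0, 0, 0.31, -0.31, -0.61, 0, 0, 0, 0.36, -0.32, -0.7, 0, 0, 0, 0.4, -0.33, -0.78, 0, 0, 0, 0.44, -0.33, -0.87, 0, 0, 0, 0.49]}}

```text
clock: 37.2
tool_pos: [405.7, -215.9, 81.1]
tcp_rot: [[-0.014, 0.002, -1.0], [1.0, -0.001, -0.014], [-0.001, -1.0, -0.002]]
contact_force: [0.6, 0.5, 6.4]
grip_width: 13.9
```

>>> {"name": "play_rows", "arguments": {"increments": [0, -0.04, 0, 0, 0, 0.02, 0.01, -0.09, 0, 0, 0, 0.04, 0.01, -0.13, 0, 0, 0, 0.07, 0.02, -0.17, 0, 0, 0, 0.09, 0.02, -0.2, 0, 0, 0, 0.1, 0.02, -0.2, 0, 0, 0, 0.1, 0.02, -0.2, 0, 0, 0, 0.1]}}

```text
clock: 37.78
tool_pos: [408.8, -244.4, 80.9]
tcp_rot: [[-0.167, 0.002, -0.986], [0.986, 0.0, -0.167], [-0.0, -1.0, -0.002]]
contact_force: [-1.3, 4.0, 6.7]
grip_width: 14.0
```

>>> {"name": "play_rows", "arguments": {"increments": [0.005, -0.02, 0, 0, 0, 0, 0.01, -0.04, 0, 0, 0, 0, 0.01, -0.04, 0, 0, 0, 0]}}

```text
clock: 38.03
tool_pos: [409.3, -246.8, 80.5]
tcp_rot: [[-0.169, -0.001, -0.986], [0.986, 0.005, -0.169], [0.005, -1.0, 0.0]]
contact_force: [-4.2, 14.7, 12.8]
grip_width: 17.9
```

>>> {"name": "play_rows", "arguments": {"increments": [0, 0.02, 0, 0, 0, 0, 0, 0.02, 0, 0, 0, 0, 0, 0.02, 0, 0, 0, 0, 0, 0.02, 0, 0, 0, 0, 0, 0.02, 0, 0, 0, 0], "grip": 0.3}}

```text
clock: 38.45
tool_pos: [409.5, -248.9, 80.0]
tcp_rot: [[-0.166, 0.0, -0.986], [0.986, -0.001, -0.166], [-0.001, -1.0, -0.0]]
contact_force: [-0.1, -0.4, 0.0]
grip_width: 30.7
```

>>> {"name": "play_rows", "arguments": {"increments": [0, 0, 0.2, 0, 0, 0, 0, 0, 0.5, 0, 0, 0, 0, 0, 0.8, 0, 0, 0, 0, 0, 1, 0, 0, 0, 0, 0, 1, 0, 0, 0]}}

```text
clock: 38.87
tool_pos: [413.0, -249.7, 236.2]
tcp_rot: [[-0.166, 0.009, -0.986], [0.986, -0.006, -0.166], [-0.007, -1.0, -0.007]]
contact_force: [1.3, -0.4, -0.0]
grip_width: 30.8
```

>>> {"name": "play_rows", "arguments": {"increments": [0, 0.25, 0, 0, 0, -0.05, 0, 0.5, 0, 0, 0, -0.1, 0, 0.75, 0, 0, 0, -0.15, 0, 1, 0, 0, 0, -0.2, 0, 1, 0, 0, 0, -0.2]}}

```text
clock: 39.28
tool_pos: [409.4, -91.6, 230.3]
tcp_rot: [[0.142, 0.001, -0.99], [0.99, 0.001, 0.142], [0.001, -1.0, -0.001]]
contact_force: [-0.2, -0.3, 0.7]
grip_width: 30.7
```

```bash
python3 - <<'E'
from h import *
o=r.get_obs();print(o["tool_pos"].round(1),o["clock"])
t=grab("top");s=grab("scene")
out=np.zeros((480,800,3),np.uint8)
out[:400,:400]=cv2.resize(t["color"][125:245,315:435],(400,400),interpolation=cv2.INTER_CUBIC)
out[:400,400:]=cv2.resize(s["color"][80:200,140:260],(400,400),interpolation=cv2.INTER_CUBIC)
cv2.imwrite("pics/11.png",out)
E
```

```text
[409.4 -91.6 230.3] 39.2833
```

View pics/11.png

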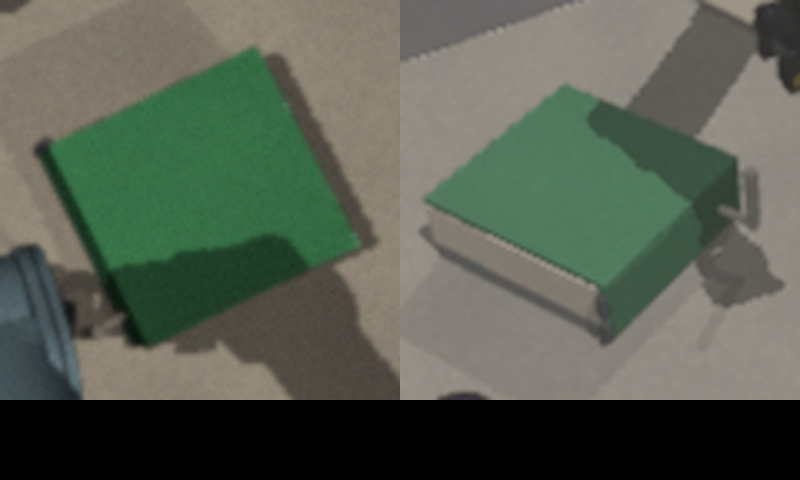

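>>> {"name": "play_rows", "arguments": {"increments": [0, -0.25, 0, 0, 0, 0.1, 0, -0.5, 0, 0, 0, 0.2, 0, -0.76, 0, 0, 0, 0.2, 0, -0.76, 0, 0, 0, 0.2, 0, -0.76, -0.2, 0, 0, 0.2, 0, -0.76, -0.5, 0, 0, 0.2, 0, -0.76, -0.8, 0, 0, 0.2, 0, -0.76, -1, 0, 0, 0.2, 0, -0.76, -1, 0, 0, 0.2], "grip": 1}}

```text
clock: 40.13
tool_pos: [404.8, -211.9, 74.3]
tcp_rot: [[-0.165, -0.01, -0.986], [0.986, 0.005, -0.165], [0.006, -1.0, 0.009]]
contact_force: [-1.0, -0.4, 0.3]
grip_width: 0.2
```

>>> {"name": "play_rows", "arguments": {"increments": [0, -0.03, 0, 0, 0, 0, 0, -0.06, 0, 0, 0, 0, 0, -0.08, 0, 0, 0, 0, 0, -0.08, 0, 0, 0, 0]}}

```text
clock: 40.47
tool_pos: [409.6, -220.7, 81.2]
tcp_rot: [[-0.168, 0.001, -0.986], [0.986, 0.005, -0.168], [0.005, -1.0, -0.002]]
contact_force: [0.4, 13.9, -7.8]
grip_width: 0.6
```

>>> {"name": "play_rows", "arguments": {"increments": [0, -0.02, 0, 0, 0, 0, 0, -0.03, 0, 0, 0, 0, 0, -0.03, 0, 0, 0, 0]}}

```text
clock: 40.72
tool_pos: [409.5, -221.0, 81.2]
tcp_rot: [[-0.171, 0.001, -0.985], [0.985, 0.01, -0.171], [0.009, -1.0, -0.003]]
contact_force: [-1.1, 26.9, -4.8]
grip_width: 0.7
```

>>> {"name": "play_rows", "arguments": {"increments": [0, 0.1, 0, 0, 0, 0, 0, 0.15, 0.05, 0, 0, 0, 0, 0.15, 0.3, 0, 0, 0, 0, 0.15, 0.6, 0, 0, 0, 0, 0.15, 1, 0, 0, 0, 0, 0.15, 1, 0, 0, 0]}}

```text
clock: 41.22
tool_pos: [411.7, -207.3, 236.5]
tcp_rot: [[-0.167, 0.006, -0.986], [0.986, -0.005, -0.167], [-0.006, -1.0, -0.006]]
contact_force: [1.3, -0.8, 0.8]
grip_width: 0.5
```

>>> {"name": "play_rows", "arguments": {"increments": [0.05, 0.25, 0.1, 0, 0, 0, 0.1, 0.5, 0.25, 0, 0, 0, 0.15, 0.75, 0.35, 0, 0, -0.05, 0.2, 1, 0.467, 0, 0, -0.107]}}

```text
clock: 41.55
tool_pos: [439.5, -57.4, 302.4]
tcp_rot: [[0.006, 0.004, -1.0], [1.0, -0.002, 0.006], [-0.002, -1.0, -0.004]]
contact_force: [0.6, -1.4, -0.0]
grip_width: 0.7
```

>>> {"name": "play_rows", "arguments": {"increments": [0.05, 0.25, 0, 0, 0, 0, 0.1, 0.5, 0, 0, 0, 0, 0.15, 0.75, 0, 0, 0, 0, 0.2, 1, 0, 0, 0, 0]}}

```text
clock: 41.88
tool_pos: [469.9, 92.7, 301.9]
tcp_rot: [[0.002, 0.004, -1.0], [1.0, -0.002, 0.002], [-0.001, -1.0, -0.004]]
contact_force: [-0.0, -0.4, -0.5]
grip_width: 0.6
```

>>> {"name": "play_rows", "arguments": {"increments": [0.05, 0.25, 0, 0, 0, 0, 0.1, 0.5, 0, 0, 0, 0, 0.15, 0.75, 0, 0, 0, 0, 0.2, 1, 0, 0, 0, 0]}}

```text
clock: 42.22
tool_pos: [500.0, 242.8, 301.9]
tcp_rot: [[0.002, 0.004, -1.0], [1.0, 0.0, 0.002], [0.0, -1.0, -0.004]]
contact_force: [0.2, 0.1, 0.6]
grip_width: 0.1
```

>>> {"name": "play_rows", "arguments": {"increments": [0.05, 0.2, 0, 0, 0, 0, 0.1, 0.4, 0, 0, 0, 0, 0.14, 0.7, 0, 0, 0, 0, 0.14, 0.7, 0, 0, 0, 0, 0.14, 0.7, 0, 0, 0, 0]}}

```text
clock: 42.63
tool_pos: [519.6, 349.4, 301.9]
tcp_rot: [[-0.003, 0.002, -1.0], [1.0, 0.004, -0.003], [0.004, -1.0, -0.002]]
contact_force: [-0.5, 0.1, 0.2]
grip_width: 0.6
```

```bash
cat > l.py <<'E'
from h import *
import sys
o=r.get_obs();print(o["tool_pos"].round(1),o["clock"],o["grip_width"])
w=grab("wrist");cv2.imwrite(sys.argv[1],w["color"])
for n,lo,hi,z in(("green",(45,100,50),(85,255,255),80),("yellow",(22,120,120),(34,255,255),80),("red",(172,120,60),(180,255,255),200),("red",(0,140,60),(8,255,255),200)):
    for s,c,m in blobs(w,lo,hi,25):
        ys,xs=np.nonzero(m);k=w["range_z"][ys,xs]>0;p=cloud(w,np.c_[xs,ys][k]) if k.any() else np.zeros((1,3))
        print(n,s[4],c.round(),onz(w,[c],z).round(1),"depth",np.median(p,0).round(1),p.max(0).round(1))
E
python3 l.py pics/12.png
```

```text
[519.6 349.4 301.9] 42.6333 0.5697754326473685
green 233 [282. 150.] [[492.  388.4  80. ]] depth [491.2 388.   82.6] [502.3 398.   84.4]
green 232 [243. 156.] [[500.2 340.7  80. ]] depth [499.7 340.6  82.5] [510.9 350.4  84.5]
yellow 31 [283. 131.] [[469.6 388.6  80. ]] depth [469.6 388.5  82.5] [472.1 393.4 200.1]
yellow 58 [240. 138.] [[478.5 336.9  80. ]] depth [478.1 337.1  82.4] [481.8 345.5  84. ]
yellow 31 [280. 163.] [[508.7 385.8  80. ]] depth [516.  391.3  31.6] [523.2 392.9  33.2]
yellow 35 [252. 167.] [[514.3 351.2  80. ]] depth [522.5 352.1  31.7] [529.2 354.9  33.1]
red 1442 [261. 118.] [[454.7 357.9 200. ]] depth [454.4 357.4 213.7] [470.2 373.5 219.4]
```

View pics/12.png

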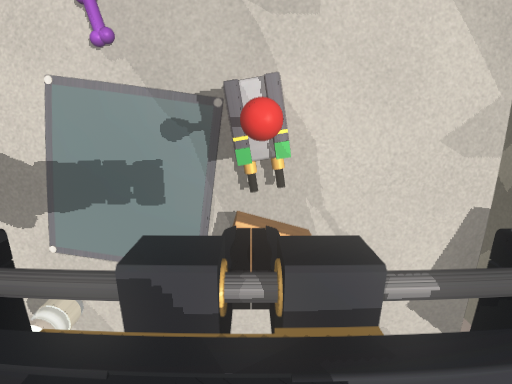

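>>> {"name": "play_rows", "arguments": {"increments": [-0.2, 0, 0, 0, 0, 0.03, -0.4, 0, 0, 0, 0, 0.06, -0.6, 0.006, 0, 0, 0, 0.111, -0.737, 0.006, 0, 0, 0, 0.111, -0.737, 0.006, 0, 0, 0, 0.111, -0.737, 0.006, -0.2, 0, 0, 0.111, -0.737, 0.006, -0.4, 0, 0, 0.111, -0.737, 0.006, -0.6, 0, 0, 0.111, -0.737, 0.006, -0.693, 0, 0, 0.111, -0.737, 0.006, -0.693, 0, 0, 0.111, -0.737, 0.006, -0.693, 0, 0, 0.111], "grip": 0.5, "squeeze": 40}}

```text
clock: 43.6
tool_pos: [410.5, 346.9, 195.9]
tcp_rot: [[-0.171, 0.001, -0.985], [0.985, -0.0, -0.171], [-0.0, -1.0, -0.001]]
contact_force: [-0.8, 0.8, -0.3]
grip_width: 22.6
```

>>> {"name": "play_rows", "arguments": {"increments": [0.07, 0.012, 0, 0, 0, 0, 0.13, 0.023, 0, 0, 0, 0, 0.18, 0.032, 0, 0, 0, 0, 0.22, 0.039, 0, 0, 0, 0, 0.25, 0.044, 0, 0, 0, 0, 0.25, 0.044, 0, 0, 0, 0]}}

```text
clock: 44.1
tool_pos: [448.0, 354.7, 195.3]
tcp_rot: [[-0.172, 0.001, -0.985], [0.985, 0.001, -0.172], [0.001, -1.0, -0.001]]
contact_force: [0.1, 0.6, 0.4]
grip_width: 21.5
```

>>> {"name": "play_rows", "arguments": {"increments": [0.07, 0.012, -0.015, 0, 0, 0, 0.14, 0.025, -0.03, 0, 0, 0, 0.2, 0.035, -0.05, 0, 0, 0, 0.26, 0.046, -0.07, 0, 0, 0]}}

```text
clock: 44.43
tool_pos: [484.7, 362.5, 184.5]
tcp_rot: [[-0.175, -0.002, -0.985], [0.985, 0.001, -0.175], [0.001, -1.0, 0.002]]
contact_force: [-2.3, 3.7, -2.0]
grip_width: 21.8
```

```bash
python3 l.py pics/13.png|grep -E "red|\[ ?4|^\["; python3 -c "
from h import *
t=grab('top')
for s,c,m in blobs(t,(172,120,60),(180,255,255),20):print(c,onz(t,[c],190))"
```

```text
[484.7 362.5 184.5] 44.4333 21.803976234345665
green 454 [223. 210.] [[500.2 341.1  80. ]] depth [499.2 341.2  82.6] [510.3 350.9  84.5]
green 468 [279. 211.] [[492.  388.5  80. ]] depth [491.2 388.1  82.5] [502.2 398.5  84.1]
yellow 114 [222. 186.] [[478.8 337.2  80. ]] depth [478.2 337.4  82.4] [481.7 346.3  84.1]
yellow 109 [280. 186.] [[470.5 384.6  80. ]] depth [470.1 384.2  82.3] [473.5 393.3  84.1]
red 242 [252. 268.] [[484.7 362.8 200. ]] depth [489.2 362.4 190.8] [494.  373.6 248.8]
red 1459 [251. 316.] [[510.  367.1 200. ]] depth [505.4 366.3 206. ] [518.4 381.9 213.2]
```

>>> {"name": "play_rows", "arguments": {"increments": [0.04, 0.007, -0.02, 0, 0, 0, 0.08, 0.014, -0.037, 0, 0, 0, 0.08, 0.014, -0.037, 0, 0, 0]}}

```text
clock: 44.78
tool_pos: [499.2, 362.6, 178.2]
tcp_rot: [[-0.171, 0.0, -0.985], [0.985, -0.0, -0.171], [-0.0, -1.0, 0.0]]
contact_force: [-0.9, -0.5, 0.4]
grip_width: 21.9
```

```bash
python3 l.py pics/13.png|grep -E "red|^\["; python3 -c "
from h import *
s=grab('scene')
for lo,hi in(((172,120,60),(180,255,255)),((0,190,60),(4,255,255))):
  for a,c,m in blobs(s,lo,hi,20):print(c,a[4],onz(s,[c],185),onz(s,[c],200))
cv2.imwrite('pics/14.png',cv2.resize(s['color'][235:335,310:410],(500,500),interpolation=cv2.INTER_CUBIC))"
```

```text
[499.2 362.6 178.2] 44.7833 21.894136748342497
red 119 [256. 269.] [[496.  364.3 200. ]] depth [506.1 364.5 181.2] [509.  374.3 242.4]
red 1517 [255. 316.] [[519.7 367.9 200. ]] depth [522.1 368.4 197. ] [533.9 384.2 206.3]
```

View pics/14.png

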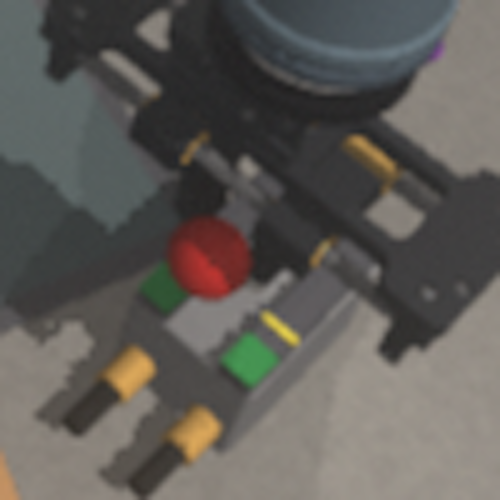

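>>> {"name": "play_rows", "arguments": {"increments": [-0.1, -0.018, 0, 0, 0, 0, -0.3, -0.053, 0, 0, 0, 0, -0.5, -0.09, 0, 0, 0, 0, -0.5, -0.09, 0.2, 0, 0, 0, -0.5, -0.09, 0.5, 0, 0, 0, -0.5, -0.09, 0.8, 0, 0, 0, -0.5, -0.09, 0.8, 0, 0, 0]}}

```text
clock: 45.47
tool_pos: [424.2, 352.2, 305.6]
tcp_rot: [[-0.173, 0.007, -0.985], [0.985, 0.006, -0.173], [0.004, -1.0, -0.008]]
contact_force: [0.9, 1.6, 0.6]
grip_width: 22.2
```

>>> {"name": "play_rows", "arguments": {"increments": [0.1, -0.25, 0.1, 0, 0, 0, 0.1, -0.5, 0.1, 0, 0, 0, 0.1, -0.75, 0.1, 0, 0, 0, 0.1, -1, 0.1, 0, 0, 0, 0.1, -1, 0.1, 0, 0, 0]}}

```text
clock: 45.88
tool_pos: [439.6, 190.6, 312.9]
tcp_rot: [[-0.161, -0.0, -0.987], [0.987, -0.007, -0.161], [-0.007, -1.0, 0.001]]
contact_force: [-0.0, 0.3, -0.6]
grip_width: 22.0
```

```bash
python3 - <<'E'
from h import *
o=r.get_obs();print(o["tool_pos"].round(1),o["clock"],o["contact_force"].round(1))
t=grab("top");s=grab("scene")
for n,f in(("top",t),("scene",s)):
    for a,c,m in blobs(f,(172,120,60),(180,255,255),20)+blobs(f,(0,190,60),(4,255,255),20):
        ys,xs=np.nonzero(m);p=cloud(f,np.c_[xs,ys]);print(n,a[4],c.round(),np.median(p,0).round(),onz(f,[c],183).round())
cv2.imwrite("pics/15.png",np.vstack([cv2.resize(t["color"][60:260],(800,312)),cv2.resize(s["color"][90:340,100:500],(460,288))[:, :460] if 0 else np.hstack([cv2.resize(s["color"][90:340,100:500],(460,288)),cv2.resize(s["color"][240:330,300:400],(340,288))])]))
E
python3 m.py
```

```text
[439.6 190.6 312.9] 45.8833 [-0.   0.3 -0.6]
top 86 [141. 190.] [518. 367. 194.] [[519. 369. 183.]]
finds
[171. 153.] c 656 309 size 10 61 long dir deg 0
floor
cap
[375. 184.] c 533 -348 size 213 233 long dir deg -65
```

View pics/15.png

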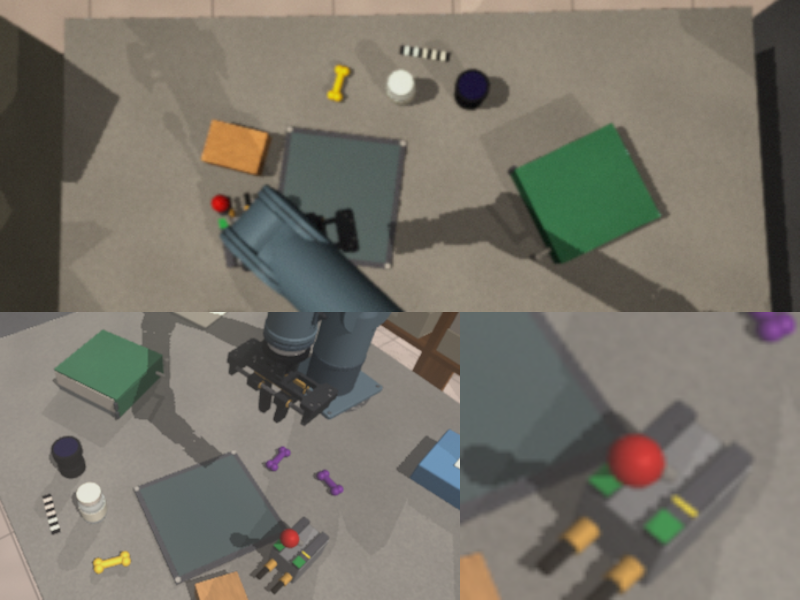

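```bash
python3 -c "
from bench import r
print(r.job_done())"
```

```text
the job is handed in; nothing more can be done
None
```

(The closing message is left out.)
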